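# Fit retaining rings on a planet carrier

### The arm

A 6-joint arm with a two-finger parallel gripper is mounted at the origin on a cart in front of the work surface, level with it; the furniture and walls round the work are solid. World frame = base frame: x ahead of the robot, y to its left, z up, the work surface at z = 0. Lengths are in m, angles in rad, forces in N, time in s.
With the tool pointing down it reaches from about 0.225 to 0.725 m from the base axis. Payload 3.1 kg.
Tool frame: the origin (TCP) lies midway between the tips of the shut fingers; the grasp point (between the pads) lies 19 mm behind it; x points along the fingers, y is the direction in which the jaws open and shut, and the axes are right-handed (so a half turn about x gives the same grasp; the last joint's range is limited). The gripper opens to 85 mm and grips with 20 to 120 N. Pads are 22 mm wide; open, the fingers measure 114 mm over their backs; the gripper's body (76 mm by 85 mm) begins 54 mm behind the grasp point. The pads swing forward as they close: fully open they stand 13 mm farther back than shut.
Start: joints at [1.113, 0.048, 0.099, 1.622, 0, 1.443], TCP at [0.17, 0.497, 0.231] pointing down, gripper open.
Joint ranges: [-2.91, 2.91], [-0.99, 1.94], [-1.21, 1.42], [-2.12, 2.29], [-1.49, 1.47], [-3.14, 3.14]. Speed limits (rad/s): [2.79, 2.79, 3.14, 3.14, 3.14, 3.14].

### API

Orientations are given as a 3x3 rotation matrix whose columns are the frame's x, y, z axes.
In Python, from cell import status, vision, ticket gives the robot as it stands. The module is installed in compiled form; this text tells all that it offers.
- The arm moves only by the tool apply_moves, never from a script. Its arguments are lists of equal length, an entry for each row: "xyz": the shift along the world's x, y, z in cm, a list of three; "delta_rot": the turn, a rotation vector about the world's x, y, z in rad, a list of three; "fingers": the opening, from 0 (shut) to 1 (fully open). In form: {"xyz": [[dx, dy, dz], ...], "delta_rot": [[rx, ry, rz], ...], "fingers": [fingers, ...]}. A call has 1 to 5 rows; each row shifts and turns the pose as measured when the row begins; what a row does not reach is not made up. A row lasts 1/10 s, in which the tool goes at most 50 mm and 8.59 degrees, less where a joint would pass 70% of its speed; a pose out of reach is approached as far as the arm can. A call is refused whole if a number of a shift passes 5 or a number of a turn 0.15, either way. A call with a gripper value outside its range is refused whole. The fingers move at their own pace and stop on an object; "force" is the grip in N (left out, the last holds). Time passes only in rows, so rows that do not move let the fingers close. It gives the time, the measured TCP pose, the force and the opening at its end, in the units of the state.
- status.sense(): the state, without advancing time (a new reading comes with each control period).
- vision.get_image(name): name is "side" or "top" or "wrist"; returns a dict with "color" (420x560x3 uint8, red, green, blue), "fx", "fy", "cx", "cy" (pixels), "dist" ([k1, k2, p1, p2, k3] as OpenCV has them; the pictures are not rectified), "R" (3x3) and "t" (3): a world point X has camera coordinates R X + t. Camera axes: x right, y down, z forward; pixel columns grow to the right and rows downward; lengths in m; the calibration is good to about 2 mm. A picture is of the moment at which its call begins. There is no depth.
- ticket.finish_job(): hands the job in, once; it reports no verdict.
The state is a dict: "time": time; "q": joint angles; "qd": joint speeds; "joint_efforts": joint torques, N m; "tcp_pos": TCP position; "tool_rot": TCP orientation; "force": force on the tool from outside, world axes, zero at the start; "ft_torque": the same for the moment, N m; "gripper_width": finger opening in m.
Only numpy, scipy, OpenCV 4.12 (cv2) and the standard library are available. Lean on these libraries where they do the work, as an engineer would, in place of code of your own. Each camera call takes 0.05 s, during which the arm holds its last target.

### The job

Turn the red quarter-turn handle to clamp the planet carrier fully, then use the spreading pliers to fit every retaining ring from the black mat onto a free pin, each lying flat on its washer and snapped closed in the groove. Keep your fingers off the rings and the carrier clamped until all are fitted; then stand the pliers back upright in their block, turn the clamp handle fully open again, and leave the other things on the bench where they are.

Things in the scene. Friction and masses are not known exactly. Their poses are not given: they have to be found in the camera images.
- ring1: steel retaining ring, 5 mm thick, 55 x 37 mm, flat on the black mat (top 2 mm above the bench), or absent. Two stiff arms on a sprung joint at the back (x -23 mm). Origin: centre of the bore, on the underside; x to the middle of the gap between the two square ends, z up. Bore 26 mm at rest: it passes over the 32 mm end of a pin only when spread. Free to go on any pin, either way round, at any yaw.
- ring2: second ring, same as ring1. Its ends: blocks 12 mm long (x), 8 mm wide, centred at x 21, y +-12.5 mm. At rest the gap between them is 14 mm at its outer end (x 26), 17 mm in the middle, 20 mm at its inner end (x 15). The pliers' tips go down into the middle of the gap and push the end faces apart.
- ring3: third ring, same as ring1. Spring force at the ends 3 N at rest, 6 N fully spread. Fully spread on the pliers it is held by friction and can be carried; the bore is then 37 mm wide and the end blocks stand at x 16 to 17, y +-23 mm, so the pliers' pivot axis is about 16 mm from the ring's centre and the ring shifts about 4 mm along x while being spread.
- ring1_l (a joint): how far each arm of ring1 is spread, rad: 0 at rest, about 0.01 closed in a groove, 0.13 when it clings to the full 32 mm of a pin, about 0.27 on the fully squeezed pliers (limit 0.42). Both arms move alike.
- ring2_l (a joint): the same for ring2.
- ring3_l (a joint): the same for ring3.
- pin1 (a point): upright steel pin, 32 mm across, with a groove 27 mm across and 8 mm high. Point: on the pin's axis at the bottom of the groove, level with the top of the brass washer (48 mm across) on which a fitted ring rests: a fitted ring's origin lies here, whatever its yaw. 34 mm above the bench; the flat top of the pin is 19 mm above the point.
- pin2 (a point): the same point of the second pin. The three pins are alike and stand 80 mm apart on the round grey fixture (80 mm radius), each through a gear.
- pin3 (a point): the same point of the third pin.
- pliers: spreading pliers, 160 mm tall, 0.2 kg, standing tips down in their grey block. Origin: the pivot, centre of a steel head of 36 (x) x 18 (y) x 14 (z) mm; z from tips to handles, y from handle to handle; same either way round. Squeezing the two orange handles together (along y) spreads the tips; springs open the handles again.
- pliers_grip (a point): midway between the two orange handles, 70 mm above the pivot: hold here from above. Handles are 14 mm wide (x), from 25 to 99 mm above the pivot; over their outsides 68 mm at rest here, 29 mm squeezed to the stop; about 8 N to start, 16 N at the stop with a ring. Squeezed just 2 to 3 mm they are carried firmly with the tips nearly shut.
- pliers_tip (a point): on the pliers' axis 60 mm below the pivot, between the tips, which end 61.6 mm below it shut and 59 mm spread. Tips: 8 mm wide (x); over their outsides at the lower end 8 to 10 mm shut, 39 mm at the stop.
- pliers_l (a joint): angle of each leg from rest, rad: 0 at rest, 0.27 squeezed to the stop. As the handles are squeezed the pliers sink in the fingers' hold (4 mm or more, up to 10 mm if the fingers swing forward as they close) and rise again when let open: watch the tips' height and correct for it.
- stand_rest (a point): where the pivot of the standing pliers lies, 69 mm above the bench; axes of the block. The head rests on two walls (62 mm high, 20 mm apart along x, 50 mm long along y); the tips hang between them in a pocket 20 (x) x 50 (y) mm, closed at both ends by walls 44 mm high. Pliers' x along the block's x, either way round.
- clamp (a joint): quarter-turn clamp handle (red arm, black grip), rad: 0 fully open, 1.57 fully closed; grows counter-clockwise seen from above. It stays where it is left; about 2 N at the grip turns it. Closed, the steel finger under it lies over the carrier and the arm points straight away from the fixture's middle.
- clamp_knob (a point): centre line of the upright black grip, 17 mm across, at the end of the clamp arm; the point is 63 mm above the bench, the grip reaches from 38 to 80 mm.
- clamp_post (a point): upright axis on which the clamp arm turns, at the same height as the grip's point, 60 mm from it.
- alu_bracket: bystander: small aluminium angle bracket, 48 x 58 x 35 mm, on the bench behind the fixture; leave alone.
- sanding_block: bystander: tan cork sanding block, 58 x 92 x 28 mm, on the bench behind the fixture; leave alone.

How it is judged:
By the outcome, as a careful person would: the job done as asked, in the order asked, and still so for the second after the job is handed in, with the robot touching nothing.
Of ring1, ring2, ring3 only 2 to 3 are there at a start; the rules pass over those that are not, and their reading is None.
At some moment in a run one of ring1, ring2, ring3 may be knocked a few centimetres aside while the robot is not near it.
It also fails if it takes over 210 s, if anything falls off the work surface, if the arm or the gripper's body presses on something with over 40 N, if the wrist force passes 120 N, or if a joint passes its speed limit or range.

## Working session

There is one attempt and no reset: what is moved stays moved. The work goes in short steps, Python scripts to look and compute and a tool call to move; the robot and the scene stay as the last step left them, time stands still between calls to the robot, and variables do not carry over. Pictures are saved under pics/ and viewed, and the job is handed in when it is done.

Besides the shell and the picture viewer there is one more tool, called after "Emit:" as name(argument=value, ...) on one line, values as JSON. apply_moves: Moves the arm, as the interface text tells. Its arguments: {"type":"object","properties":{"xyz":{"type":"array"},"delta_rot":{"type":"array"},"fingers":{"type":"array"},"force":{"type":"number"}},"required":["xyz","delta_rot","fingers"]}

```bash
mkdir -p pics; cat > h.py <<'E'
import numpy as np, cv2, pickle
from cell import status, vision, ticket
def snap(name, tag):
    d=vision.get_image(name); pickle.dump(d,open(f'pics/{tag}.pkl','wb'))
    cv2.imwrite(f'pics/{tag}.png', d['color'][:,:,::-1]); return d
def load(tag): return pickle.load(open(f'pics/{tag}.pkl','rb'))
def K(d): return np.array([[d['fx'],0,d['cx']],[0,d['fy'],d['cy']],[0,0,1.]])
def ray(d,u,v):
    p=cv2.undistortPoints(np.array([[[u,v]]],float),K(d),np.array(d['dist'],float))[0,0]
    R=np.array(d['R']);t=np.array(d['t'])
    return -R.T@t, R.T@np.array([p[0],p[1],1.])
def at(d,u,v,z):
    c,r=ray(d,u,v); return c+r*(z-c[2])/r[2]
def proj(d,X):
    R=np.array(d['R']); p,_=cv2.projectPoints(np.array(X,float).reshape(-1,1,3),cv2.Rodrigues(R)[0],np.array(d['t'],float),K(d),np.array(d['dist'],float)); return p[:,0]
def tri(obs):
    A=np.zeros((3,3));b=np.zeros(3)
    for d,u,v in obs:
        c,r=ray(d,u,v); r=r/np.linalg.norm(r);M=np.eye(3)-np.outer(r,r);A+=M;b+=M@c
    return np.linalg.solve(A,b)
def crop(tag,u0,v0,u1,v1,out):
    im=load(tag)['color'][v0:v1,u0:u1,::-1]; s=min(800/im.shape[1],600/im.shape[0])
    cv2.imwrite(f'pics/{out}.png',cv2.resize(im,None,fx=s,fy=s,interpolation=cv2.INTER_CUBIC)); print(out,'scale',s,'off',u0,v0)
def st():
    s=status.sense(); np.set_printoptions(precision=4,suppress=True)
    print(s['time'],'tcp',np.array(s['tcp_pos']),'w',s['gripper_width'],'F',np.array(s['force'])); print(np.array(s['tool_rot'])); return s
E
python3 - <<'E'
from h import *
for n in ['side','top','wrist']:
    d=snap(n,n+'0'); print(n,d['fx'],-np.array(d['R']).T@d['t'],d['dist']); print(np.array(d['R']))
s=st();print(s['q'])
E
```

```text
side 424.5937028288582 [ 0.68952723 -0.75071275  0.60324184] [-0.12315006  0.          0.          0.          0.        ]
[[ 0.99653702  0.08313712  0.00148187]
 [ 0.04565691 -0.53220569 -0.84538308]
 [-0.06949405  0.84252319 -0.53415845]]
top 405.6680069666386 [0.52102336 0.06135451 1.00912414] [0.01990681 0.         0.         0.         0.        ]
[[ 0.01717813 -0.99966013  0.01960943]
 [-0.99421043 -0.01915847 -0.10572878]
 [ 0.10606853 -0.01767967 -0.99420164]]
wrist 298.9018520422599 [0.09361915 0.52256205 0.37191475] [-0.05868259  0.          0.          0.          0.        ]
[[ 0.32366534  0.94616913 -0.00217235]
 [ 0.899586   -0.30701702  0.31062127]
 [ 0.29323331 -0.10249155 -0.95053128]]
0.15 tcp [0.1698 0.4963 0.2304] w 0.0854370581225712 F [ 0.3565  0.3934 -0.0258]
[[-0.0008  0.3238  0.9461]
 [-0.0016  0.9461 -0.3238]
 [-1.     -0.0018 -0.0002]]
[1.1132 0.0486 0.0979 1.622  0.     1.443 ]
```

```bash
python3 - <<'E'
from h import *
crop('top0',135,200,235,275,'c1');crop('top0',235,210,335,302,'c2');crop('top0',350,190,440,245,'c3');crop('side0',200,170,320,260,'c4');crop('side0',230,240,320,360,'c5')
E
```

```text
c1 scale 8.0 off 135 200
c2 scale 6.521739130434782 off 235 210
c3 scale 8.88888888888889 off 350 190
c4 scale 6.666666666666667 off 200 170
c5 scale 5.0 off 230 240
```

```bash
python3 - <<'E'
from h import *
d=load('top0');s=load('side0')
f=lambda tag,u,v:(u,v)
def c2(u,v): return 235+(u+.5)/6.5217-.5,210+(v+.5)/6.5217-.5
def c1(u,v): return 135+(u+.5)/8-.5,200+(v+.5)/8-.5
def c3(u,v): return 350+(u+.5)/8.889-.5,190+(v+.5)/8.889-.5
def c4(u,v): return 200+(u+.5)/6.667-.5,170+(v+.5)/6.667-.5
def c5(u,v): return 230+(u+.5)/5-.5,240+(v+.5)/5-.5
P=[(241,135),(148,334),(368,315)];Q=[(434,350),(241,290),(229,420)]
pp=[]
for p,q in zip(P,Q):
    X=at(d,*c2(*p),.053);pp.append(X);print('pin',X,'side',at(s,*c4(*q),.053),tri([(d,*c2(*p)),(s,*c4(*q))]))
m=np.mean(pp,0);print('mid',m,[np.linalg.norm(pp[i]-pp[j]) for i,j in((0,1),(1,2),(0,2))])
k=at(d,*c2(443,536),.08);print('knob',k)
for z in(.04,.05,.06):
  p=at(d,*c2(484,368),z);print('post',p,np.linalg.norm((p-k)[:2]))
for a in[(313,95),(392,90),(358,250),(482,335),(558,330),(528,495)]: print('ring',at(d,*c1(*a),.007))
# handles tops at pivot+99 => .168
h1=tri([(d,*c3(375,130)),(s,*c5(243,62))]);h2=tri([(d,*c3(645,200)),(s,*c5(179,180))]);print(h1,h2,(h1+h2)/2)
for a in[(375,130),(645,200)]: print(at(d,*c3(*a),.166))
E
```

```text
pin [0.58984053 0.05329179 0.053     ] side [0.59200531 0.05709828 0.053     ] [0.59104921 0.05353854 0.05517276]
pin [0.51767619 0.08535726 0.053     ] side [0.51884835 0.08927788 0.053     ] [0.5186314  0.08549168 0.05535193]
pin [0.52581965 0.00642363 0.053     ] side [0.52819901 0.00962102 0.053     ] [0.52726877 0.0068304  0.05481092]
mid [0.54444546 0.04835756 0.053     ] [np.float64(0.07896762126091492), np.float64(0.07935258501247651), np.float64(0.07934290161552651)]
knob [ 0.44999284 -0.01902147  0.08      ]
post [ 0.50743563 -0.03684181  0.04      ] 0.0601434766178004
post [ 0.50757583 -0.03582856  0.05      ] 0.059985656071322
post [ 0.50771604 -0.03481532  0.06      ] 0.059844905781379694
ring [0.6353629  0.29562361 0.007     ]
ring [0.63739547 0.27143165 0.007     ]
ring [0.58765011 0.27978412 0.007     ]
ring [0.56220681 0.24084304 0.007     ]
ring [0.56414982 0.21766805 0.007     ]
ring [0.51364094 0.22496591 0.007     ]
[ 0.64281526 -0.19724517  0.16734275] [ 0.62770901 -0.26000577  0.16939026] [ 0.63526213 -0.22862547  0.1683665 ]
[ 0.64150889 -0.19784597  0.166     ]
[ 0.62604539 -0.26161676  0.166     ]
```

```bash
python3 - <<'E'
from h import *
d=load('top0');s=load('side0')
print(tri([(d,212,292),(s,216,168)]),tri([(d,215,320),(s,190,158)]),tri([(d,215,345),(s,158,165)]))
for z in(.0,.15): print(at(d,248,295,z),at(d,200,283,z), at(d,405,240,z),at(d,440,235,z))
E
```

```text
[0.45357242 0.17965692 0.12503448] [0.39682153 0.16670868 0.15683134] [0.32885988 0.16328897 0.13648821]
[0.43399108 0.10749751 0.        ] [0.4611756  0.22550493 0.        ] [ 0.57559877 -0.28084903  0.        ] [ 0.58976691 -0.36877628  0.        ]
[0.44692789 0.10063864 0.15      ] [0.4700716 0.201105  0.15     ] [ 0.56748648 -0.22998261  0.15      ] [ 0.57954861 -0.30484002  0.15      ]
```

Emit:
apply_moves(xyz=[[2.5,-5,0],[2.5,-5,0],[2.5,-5,0],[2.5,-5,0],[2.5,-5,0]], delta_rot=[[0,0,0],[0,0,0],[0,0,0],[0,0,0],[0,0,0]], fingers=[0.5,0.5,0.5,0.5,0.5])

```text
time: 0.65
tcp_pos: [0.2804, 0.2706, 0.2258]
tool_rot: [[-0.004, 0.311, 0.95], [-0.006, 0.95, -0.311], [-1.0, -0.007, -0.002]]
force: [1.9, 0.6, 0.1]
gripper_width: 0.0429
```

Emit:
apply_moves(xyz=[[3,-5,0.5],[3,-5,0],[3,-5,0],[3,-5,0],[3,-5,0]], delta_rot=[[0,0,0],[0,0,0],[0,0,0],[0,0,0],[0,0,0]], fingers=[0.5,0.5,0.5,0.5,0.5])

```text
time: 1.15
tcp_pos: [0.4067, 0.0546, 0.2294]
tool_rot: [[-0.002, 0.309, 0.951], [-0.005, 0.951, -0.31], [-1.0, -0.005, -0.001]]
force: [1.2, -0.0, -0.3]
gripper_width: 0.043
```

Emit:
apply_moves(xyz=[[3,-4,0],[0,0,0]], delta_rot=[[0,0,0],[0,0,0]], fingers=[0.5,0.5])

```text
time: 1.35
tcp_pos: [0.438, 0.0095, 0.2281]
tool_rot: [[-0.002, 0.317, 0.948], [-0.006, 0.948, -0.317], [-1.0, -0.007, -0.0]]
force: [-0.1, 1.6, 0.7]
gripper_width: 0.0428
```

```bash
python3 - <<'E'
from h import *
st(); snap('wrist','w1')
E
```

```text
1.35 tcp [0.438  0.0095 0.2281] w 0.042810596898901015 F [-0.0752  1.5711  0.6568]
[[-0.0023  0.3173  0.9483]
 [-0.0064  0.9483 -0.3173]
 [-1.     -0.0068 -0.0001]]
```

```bash
python3 - <<'E'
from h import *
crop('w1',230,170,320,260,'c6')
d=load('w1');print('camera',-np.array(d['R']).T@d['t'])
E
```

```text
c6 scale 6.666666666666667 off 230 170
camera [0.36187438 0.03596719 0.3697496 ]
```

```bash
python3 - <<'E'
from h import *
d=load('w1');t=load('top0')
g=lambda u,v:(230+(u+.5)/6.667-.5,170+(v+.5)/6.667-.5)
print(at(d,*g(203,295),.08),tri([(d,*g(203,295)),(t,235+443.5/6.5217-.5,210+536.5/6.5217-.5)]))
print(tri([(d,*g(243,550)),(t,235+484.5/6.5217-.5,210+368.5/6.5217-.5)]))
print(at(d,*g(502,592),.053))
E
```

```text
[ 0.44881439 -0.01799477  0.08      ] [ 0.44980982 -0.01899726  0.07642611]
[ 0.50773892 -0.03545226  0.04359833]
[0.52589448 0.00840104 0.053     ]
```

Emit:
apply_moves(xyz=[[1.15,-2.8,0],[0,0,-5],[0,0,-5],[0,0,-4],[0,0,0]], delta_rot=[[0,0,0.05],[0,0,0],[0,0,0],[0,0,0],[0,0,0]], fingers=[0.5,0.5,0.5,0.5,0.5])

```text
time: 1.9
tcp_pos: [0.4457, -0.0126, 0.086]
tool_rot: [[-0.002, 0.262, 0.965], [-0.002, 0.965, -0.262], [-1.0, -0.002, -0.001]]
force: [-1.7, 0.3, 0.1]
gripper_width: 0.0429
```

```bash
python3 - <<'E'
from h import *
st(); snap('wrist','w2')
E
```

```text
1.9 tcp [ 0.4457 -0.0126  0.086 ] w 0.04291547238587259 F [-1.7475  0.3287  0.0848]
[[-0.0015  0.2615  0.9652]
 [-0.0021  0.9652 -0.2615]
 [-1.     -0.0025 -0.0009]]
```

Emit:
apply_moves(xyz=[[0.4,-0.6,0],[0,0,-2.5],[0,0,-1.3],[0,0,0]], delta_rot=[[0,0,0],[0,0,0],[0,0,0],[0,0,0]], fingers=[0.5,0.5,0.5,0.35])

```text
time: 2.35
tcp_pos: [0.4615, -0.0194, 0.0631]
tool_rot: [[0.025, 0.258, 0.966], [-0.007, 0.966, -0.258], [-1.0, -0.0, 0.025]]
force: [0.0, -0.1, -0.7]
gripper_width: 0.0304
```

```bash
python3 - <<'E'
import numpy as np
p=np.array([.5076,-.0354]);
a0=np.deg2rad(163.8)
for k in range(0,13):
    a=a0+k*np.deg2rad(8); q=p+.06*np.array([np.cos(a),np.sin(a)]); print(k,q.round(4), 'step' ,(0.06*np.array([np.cos(a+.14)-np.cos(a),np.sin(a+.14)-np.sin(a)])*100).round(2))
E
```

```text
0 [ 0.45   -0.0187] step [-0.18 -0.82]
1 [ 0.4482 -0.0268] step [-0.06 -0.84]
2 [ 0.4476 -0.0352] step [ 0.06 -0.84]
3 [ 0.4482 -0.0435] step [ 0.17 -0.82]
4 [ 0.4499 -0.0517] step [ 0.28 -0.79]
5 [ 0.4527 -0.0596] step [ 0.39 -0.74]
6 [ 0.4566 -0.067 ] step [ 0.49 -0.68]
7 [ 0.4615 -0.0738] step [ 0.58 -0.61]
8 [ 0.4673 -0.0798] step [ 0.66 -0.52]
9 [ 0.4739 -0.085 ] step [ 0.73 -0.42]
10 [ 0.4811 -0.0892] step [ 0.78 -0.32]
11 [ 0.4889 -0.0924] step [ 0.81 -0.21]
12 [ 0.497  -0.0945] step [ 0.83 -0.09]
```

```bash
python3 - <<'E'
from h import *
s=st(); print(np.array(s['q']),np.array(s['joint_efforts'])); snap('wrist','w3')
E
```

```text
2.35 tcp [ 0.4615 -0.0194  0.0631] w 0.03044803612967515 F [ 0.0479 -0.1394 -0.7086]
[[ 0.0245  0.2576  0.9659]
 [-0.0069  0.9663 -0.2575]
 [-0.9997 -0.0003  0.0254]]
[-0.1859 -0.1139 -0.3947  1.2646 -0.0022  0.0746] [ -0.0397 -26.9115  31.3568  -0.4495  -0.0084  -0.0003]
```

Emit:
apply_moves(xyz=[[0,0,0],[0,0,0]], delta_rot=[[0,0.025,0],[0,0,0]], fingers=[0.4,0.4])

```text
time: 2.6
tcp_pos: [0.465, -0.0201, 0.0683]
tool_rot: [[0.007, 0.257, 0.966], [-0.008, 0.966, -0.257], [-1.0, -0.006, 0.009]]
force: [0.8, 0.1, 0.1]
gripper_width: 0.0342
```

Emit:
apply_moves(xyz=[[-0.6,0.05,0],[0,0,0]], delta_rot=[[0,0,0],[0,0,0]], fingers=[0.4,0.4])

```text
time: 2.8
tcp_pos: [0.4603, -0.0199, 0.0708]
tool_rot: [[0.011, 0.257, 0.966], [-0.009, 0.966, -0.257], [-1.0, -0.006, 0.013]]
force: [-0.6, 0.0, 0.3]
gripper_width: 0.0341
```

```bash
python3 - <<'E'
from h import *
s=st(); print(np.array(s['q']),np.array(s['qd']),np.array(s['joint_efforts'])); snap('top','t3');snap('side','s3');s=st()
E
```

```text
2.8 tcp [ 0.4603 -0.0199  0.0708] w 0.034120035714465334 F [-0.6289  0.0146  0.3176]
[[ 0.0108  0.2574  0.9663]
 [-0.009   0.9663 -0.2573]
 [-0.9999 -0.0059  0.0128]]
[-0.1841 -0.1065 -0.372   1.293  -0.0069  0.0761] [-0.0011 -0.0004  0.0246 -0.0131 -0.0009 -0.0009] [  0.0037 -27.5136  31.6842  -0.0734  -0.0284  -0.0033]
2.9 tcp [ 0.4607 -0.0199  0.0707] w 0.034176526168826944 F [0.4354 0.2341 0.0891]
[[ 0.0114  0.2574  0.9662]
 [-0.0091  0.9663 -0.2573]
 [-0.9999 -0.0059  0.0133]]
```

Emit:
apply_moves(xyz=[[-1.0,0,-1]], delta_rot=[[0,0.012,0]], fingers=[0.4])

```text
time: 3.0
tcp_pos: [0.4524, -0.0203, 0.0621]
tool_rot: [[0.004, 0.257, 0.966], [-0.01, 0.966, -0.257], [-1.0, -0.009, 0.006]]
force: [0.8, 0.6, -0.4]
gripper_width: 0.0341
```

Emit:
apply_moves(xyz=[[0,0,0]], delta_rot=[[0,0,0]], fingers=[0.4])

```text
time: 3.1
tcp_pos: [0.4496, -0.0199, 0.06]
tool_rot: [[-0.002, 0.257, 0.966], [-0.009, 0.966, -0.257], [-1.0, -0.009, 0.001]]
force: [-0.8, -0.5, 0.1]
gripper_width: 0.034
```

Emit:
apply_moves(xyz=[[0,0,0]], delta_rot=[[0,0,0]], fingers=[0.4])

```text
time: 3.2
tcp_pos: [0.4492, -0.0199, 0.0596]
tool_rot: [[-0.002, 0.257, 0.966], [-0.009, 0.966, -0.257], [-1.0, -0.009, 0.0]]
force: [-0.0, 0.0, -0.4]
gripper_width: 0.0342
```

Emit:
apply_moves(xyz=[[0.05,0.1,-1],[0,0,0],[-0.18,-0.82,0],[-0.06,-0.84,0]], delta_rot=[[0,0,0],[0,0,0],[0,0,0.14],[0,0,0.14]], fingers=[0.3,0.26,0.26,0.26])

```text
time: 3.6
tcp_pos: [0.4472, -0.0334, 0.0477]
tool_rot: [[0.0, -0.031, 1.0], [-0.005, 1.0, 0.031], [-1.0, -0.005, -0.0]]
force: [-0.2, 2.3, 1.1]
gripper_width: 0.0222
```

```bash
python3 - <<'E'
from h import *
s=st(); snap('wrist','w4')
E
```

```text
3.6 tcp [ 0.4472 -0.0334  0.0477] w 0.022212532253996387 F [-0.1984  2.3109  1.1199]
[[ 0.0001 -0.0312  0.9995]
 [-0.0049  0.9995  0.0312]
 [-1.     -0.0049 -0.    ]]
```

Emit:
apply_moves(xyz=[[0.06,-0.9,0],[0.17,-0.9,0],[0.3,-0.85,0],[0.45,-0.8,0],[0.5,-0.75,0]], delta_rot=[[0,0,0.14],[0,0,0.14],[0,0,0.14],[0,0,0.14],[0,0,0.14]], fingers=[0.26,0.26,0.26,0.26,0.26])

```text
time: 4.15
tcp_pos: [0.4606, -0.0727, 0.0474]
tool_rot: [[-0.002, -0.683, 0.731], [0.004, 0.731, 0.683], [-1.0, 0.005, 0.001]]
force: [-0.7, 2.5, 2.1]
gripper_width: 0.0224
```

Emit:
apply_moves(xyz=[[0.65,-0.6,0],[0.7,-0.5,0],[0.75,-0.4,0],[0.8,-0.3,0]], delta_rot=[[0,0,0.1],[0,0,0.14],[0,0,0.14],[0,0,0.14]], fingers=[0.26,0.26,0.26,0.26])

```text
time: 4.55
tcp_pos: [0.4853, -0.0901, 0.0457]
tool_rot: [[-0.017, -0.958, 0.285], [0.002, 0.285, 0.958], [-1.0, 0.017, -0.003]]
force: [-2.3, 0.3, 2.2]
gripper_width: 0.022
```

```bash
python3 - <<'E'
from h import *
s=st(); snap('wrist','w5')
E
```

```text
4.55 tcp [ 0.4853 -0.0901  0.0457] w 0.022004547196500933 F [-2.2641  0.2586  2.1979]
[[-0.0167 -0.9583  0.2851]
 [ 0.002   0.2851  0.9585]
 [-0.9999  0.0165 -0.0028]]
```

Emit:
apply_moves(xyz=[[0.5,-0.12,0],[0.4,-0.1,0]], delta_rot=[[0,0,0],[0,0,0]], fingers=[0.26,0.26])

```text
time: 4.8
tcp_pos: [0.4863, -0.0908, 0.045]
tool_rot: [[-0.036, -0.956, 0.291], [0.005, 0.291, 0.957], [-0.999, 0.036, -0.006]]
force: [-10.5, 2.2, 10.0]
gripper_width: 0.0222
```

```bash
python3 - <<'E'
from h import *
s=st(); print(np.degrees(np.arctan2(s['tcp_pos'][1]+.0354,s['tcp_pos'][0]-.5076)))
E
```

```text
4.8 tcp [ 0.4863 -0.0908  0.045 ] w 0.02220737617933217 F [-10.4706   2.2479   9.971 ]
[[-0.036  -0.9562  0.2906]
 [ 0.0046  0.2907  0.9568]
 [-0.9993  0.0358 -0.0061]]
-111.07768949055311
```

Emit:
apply_moves(xyz=[[-0.3,0.1,0],[0,0,0],[0,0,3],[0,0,4],[0,0,5]], delta_rot=[[0,0.035,0],[0,0,0],[0,0,0],[0,0,0],[0,0,0]], fingers=[0.3,0.4,0.5,0.6,0.7])

```text
time: 5.3
tcp_pos: [0.4764, -0.0868, 0.1578]
tool_rot: [[-0.089, -0.947, 0.309], [0.011, 0.309, 0.951], [-0.996, 0.088, -0.017]]
force: [0.5, 0.0, 0.8]
gripper_width: 0.0596
```

```bash
python3 - <<'E'
from h import *
s=st(); snap('wrist','w6')
E
```

```text
5.3 tcp [ 0.4764 -0.0868  0.1578] w 0.059592397922852106 F [0.4876 0.0039 0.7567]
[[-0.0889 -0.947   0.3086]
 [ 0.0109  0.3088  0.9511]
 [-0.996   0.0879 -0.0172]]
```

```bash
cat >> h.py <<'E'
from scipy.spatial.transform import Rotation as Rn
def go(x,y,z,yawdeg):
    s=status.sense(); R=np.array(s['tool_rot']);a=np.radians(yawdeg)
    D=np.array([[0,np.cos(a),np.sin(a)],[0,np.sin(a),-np.cos(a)],[-1,0,0]])
    rv=Rn.from_matrix(D@R.T).as_rotvec()
    print('tcp',np.array(s['tcp_pos']).round(4),'yaw',round(np.degrees(np.arctan2(R[1,1],R[0,1])),2),'need cm',((np.array([x,y,z])-s['tcp_pos'])*100).round(2),'rot',rv.round(3),'F',np.array(s['force']).round(1),'w',round(s['gripper_width'],4),'t',s['time'])
E
python3 -c "
from h import *
go(.635,-.229,.3,76.4)"
```

```text
tcp [ 0.4812 -0.0883  0.1684] yaw 161.94 need cm [ 15.38 -14.07  13.16] rot [-0.059 -0.055 -1.493] F [ 1.7 -0.7  6. ] w 0.06 t 5.35
```

Emit:
apply_moves(xyz=[[1,-1,4],[3,-2,4],[3,-3,3],[3,-3,2],[3,-3,1]], delta_rot=[[0,-0.08,-0.12],[0,0,-0.15],[0,0,-0.15],[0,0,-0.15],[0,0,-0.15]], fingers=[1,1,1,1,1])

```text
time: 5.85
tcp_pos: [0.6089, -0.2053, 0.3152]
tool_rot: [[0.025, -0.506, 0.862], [0.003, 0.862, 0.507], [-1.0, -0.011, 0.023]]
force: [1.2, 0.8, 0.4]
gripper_width: 0.0855
```

Emit:
apply_moves(xyz=[[2,-1,0],[1,0,0],[0,0,0],[0,0,0],[0,0,0]], delta_rot=[[0,0,-0.15],[0,0,-0.15],[0,0,-0.15],[0,0,-0.15],[0,0,-0.1]], fingers=[1,1,1,1,1])

```text
time: 6.35
tcp_pos: [0.647, -0.223, 0.3136]
tool_rot: [[0.029, 0.177, 0.984], [-0.022, 0.984, -0.176], [-0.999, -0.016, 0.032]]
force: [0.3, 0.8, -0.7]
gripper_width: 0.0853
```

```bash
python3 -c "
from h import *
go(.635,-.229,.3,76.4); snap('wrist','w7')"
```

```text
tcp [ 0.647  -0.223   0.3136] yaw 79.82 need cm [-1.2  -0.6  -1.36] rot [ 0.022  0.028 -0.06 ] F [ 0.3  0.8 -0.7] w 0.0853 t 6.35
```

```bash
python3 -c "
from h import *
crop('w7',225,115,335,197,'c7')"
```

```text
c7 scale 7.2727272727272725 off 225 115
```

Emit:
apply_moves(xyz=[[-1.2,-0.6,-1.3],[0,0,0]], delta_rot=[[0.022,0.028,-0.06],[0,0,0]], fingers=[1,1])

```text
time: 6.6
tcp_pos: [0.6359, -0.2288, 0.3002]
tool_rot: [[0.002, 0.239, 0.971], [-0.0, 0.971, -0.239], [-1.0, -0.0, 0.002]]
force: [-0.0, -0.1, -0.8]
gripper_width: 0.0855
```

```bash
python3 -c "
from h import *
d=load('w7');t=load('top0');s=load('side0')
g=lambda u,v:(225+(u+.5)/7.2727-.5,115+(v+.5)/7.2727-.5)
c3=lambda u,v: (350+(u+.5)/8.889-.5,190+(v+.5)/8.889-.5)
c5=lambda u,v: (230+(u+.5)/5-.5,240+(v+.5)/5-.5)
a=tri([(d,*g(143,463)),(t,*c3(645,200)),(s,*c5(179,180))]);b=tri([(d,*g(622,490)),(t,*c3(375,130)),(s,*c5(243,62))])
print(a,b,(a+b)/2,np.degrees(np.arctan2(*(b-a)[[1,0]])))
for q in [(143,463),(622,490)]: print(at(d,*g(*q),.167))
print('head mid',at(d,*g(396,340),.076))
snap('wrist','w8');crop('w8',200,80,400,230,'c8');go(.635,-.229,.3,76.4)
"
```

```text
[ 0.62721021 -0.25916807  0.16869511] [ 0.64237434 -0.19635262  0.1668764 ] [ 0.63479228 -0.22776034  0.16778576] 76.42803150853317
[ 0.62657188 -0.25847602  0.167     ]
[ 0.64145567 -0.19534005  0.167     ]
head mid [ 0.63276763 -0.22693285  0.076     ]
c8 scale 4.0 off 200 80
tcp [ 0.6366 -0.2281  0.3019] yaw 76.28 need cm [-0.16 -0.09 -0.19] rot [0.001 0.005 0.002] F [0.2 0.9 0.9] w 0.0854 t 6.65
```

Emit:
apply_moves(xyz=[[-0.2,0.05,-4],[0,0,-4],[0,0,-4],[0,0,0],[0,0,0]], delta_rot=[[0,0.005,0],[0,0,0],[0,0,0],[0,0,0],[0,0,0]], fingers=[1,1,1,1,1])

```text
time: 7.15
tcp_pos: [0.6365, -0.2256, 0.1834]
tool_rot: [[0.012, 0.231, 0.973], [-0.004, 0.973, -0.23], [-1.0, -0.002, 0.013]]
force: [0.1, 0.1, 1.5]
gripper_width: 0.0852
```

```bash
python3 -c "
from h import *
go(.634,-.2278,.12,76.4); snap('wrist','w9')"
```

```text
tcp [ 0.6365 -0.2256  0.1834] yaw 76.67 need cm [-0.25 -0.22 -6.34] rot [ 0.004  0.012 -0.005] F [0.1 0.1 1.5] w 0.0852 t 7.15
```

Emit:
apply_moves(xyz=[[-0.25,-0.2,0],[0,0,-2.5],[0,0,-2.5],[0,0,0]], delta_rot=[[0.004,0.012,-0.005],[0,0,0],[0,0,0],[0,0,0]], fingers=[1,1,1,1])

```text
time: 7.6
tcp_pos: [0.6432, -0.2323, 0.1493]
tool_rot: [[0.024, 0.235, 0.972], [-0.012, 0.972, -0.235], [-1.0, -0.006, 0.026]]
force: [-0.6, 0.7, -0.5]
gripper_width: 0.0853
```

```bash
python3 -c "
from h import *
go(.634,-.2278,.12,76.4); snap('wrist','w10')"
```

```text
tcp [ 0.6432 -0.2323  0.1493] yaw 76.38 need cm [-0.92  0.45 -2.93] rot [0.012 0.024 0.   ] F [-0.6  0.7 -0.5] w 0.0853 t 7.6
```

Emit:
apply_moves(xyz=[[-0.9,0.45,0]], delta_rot=[[0.012,0.024,0]], fingers=[1])

```text
time: 7.75
tcp_pos: [0.6372, -0.2294, 0.1559]
tool_rot: [[0.008, 0.235, 0.972], [-0.004, 0.972, -0.235], [-1.0, -0.002, 0.009]]
force: [-0.3, 0.1, 0.5]
gripper_width: 0.0848
```

```bash
python3 -c "
from h import *
snap('top','z');go(.634,-.2278,.12,76.4)"
```

```text
tcp [ 0.6366 -0.2291  0.1566] yaw 76.38 need cm [-0.26  0.13 -3.66] rot [0.004 0.007 0.   ] F [-0.8 -0.1 -0. ] w 0.0853 t 7.8
```

Emit:
apply_moves(xyz=[[-0.25,0.1,-1.2],[0,0,-1.2]], delta_rot=[[0.004,0.007,0],[0,0,0]], fingers=[1,1])

```text
time: 8.0
tcp_pos: [0.6383, -0.2302, 0.1393]
tool_rot: [[0.012, 0.236, 0.972], [-0.005, 0.972, -0.236], [-1.0, -0.002, 0.013]]
force: [-0.1, -0.1, 0.9]
gripper_width: 0.0854
```

```bash
python3 -c "
from h import *
go(.634,-.2278,.12,76.4)
snap('top','z');go(.634,-.2278,.12,76.4)"
```

```text
tcp [ 0.6383 -0.2302  0.1393] yaw 76.37 need cm [-0.43  0.24 -1.93] rot [0.005 0.012 0.   ] F [-0.1 -0.1  0.9] w 0.0854 t 8.0
tcp [ 0.6374 -0.2298  0.1366] yaw 76.37 need cm [-0.34  0.2  -1.66] rot [0.004 0.009 0.   ] F [-0.3 -0.5 -1.7] w 0.0853 t 8.05
```

Emit:
apply_moves(xyz=[[-0.35,0.2,-1.6]], delta_rot=[[0.004,0.009,0]], fingers=[1])

```text
time: 8.15
tcp_pos: [0.6354, -0.2285, 0.1224]
tool_rot: [[0.005, 0.236, 0.972], [-0.002, 0.972, -0.236], [-1.0, -0.001, 0.005]]
force: [0.3, 0.1, -0.0]
gripper_width: 0.0856
```

```bash
python3 -c "
from h import *
go(.634,-.2278,.12,76.4)
snap('top','z');snap('wrist','w11');go(.634,-.2278,.12,76.4)"
```

```text
tcp [ 0.6354 -0.2285  0.1224] yaw 76.37 need cm [-0.14  0.07 -0.24] rot [0.002 0.005 0.   ] F [ 0.3  0.1 -0. ] w 0.0856 t 8.15
tcp [ 0.6318 -0.2267  0.1166] yaw 76.38 need cm [ 0.22 -0.11  0.34] rot [-0.003 -0.006  0.   ] F [-0.9  0.3 -1.3] w 0.0857 t 8.25
```

Emit:
apply_moves(xyz=[[0.2,-0.1,0.3],[0,0,0],[0,0,0]], delta_rot=[[-0.003,-0.006,0],[0,0,0],[0,0,0]], fingers=[0.9,0.82,0.77], force=40)

```text
time: 8.55
tcp_pos: [0.6345, -0.2278, 0.1215]
tool_rot: [[0.003, 0.235, 0.972], [-0.001, 0.972, -0.235], [-1.0, -0.0, 0.003]]
force: [0.2, -0.3, -2.2]
gripper_width: 0.0659
```

```bash
python3 -c "
from h import *
snap('side','s12');snap('wrist','w12');go(.634,-.2278,.12,76.4);crop('s12',230,200,330,360,'c12')"
```

```text
tcp [ 0.6347 -0.2279  0.1211] yaw 76.39 need cm [-0.07  0.01 -0.11] rot [0.001 0.003 0.   ] F [1.4 0.2 3.2] w 0.0656 t 8.65
c12 scale 3.75 off 230 200
```

Emit:
apply_moves(xyz=[[0,0,1],[0,0,1.5],[0,0,1.5],[0,0,1.5]], delta_rot=[[0,0,0],[0,0,0],[0,0,0],[0,0,0]], fingers=[0.765,0.765,0.765,0.765])

```text
time: 9.05
tcp_pos: [0.631, -0.2262, 0.1723]
tool_rot: [[-0.009, 0.235, 0.972], [0.004, 0.972, -0.235], [-1.0, 0.002, -0.009]]
force: [-0.0, -0.1, -1.4]
gripper_width: 0.0652
```

```bash
python3 -c "
from h import *
snap('side','s13');snap('wrist','w13');go(.634,-.2278,.24,76.4);crop('s13',200,140,340,360,'c13')"
```

```text
tcp [ 0.6326 -0.227   0.1751] yaw 76.39 need cm [ 0.14 -0.08  6.49] rot [-0.002 -0.003  0.   ] F [ 0.2 -0.2 -1.9] w 0.0652 t 9.15
c13 scale 2.727272727272727 off 200 140
```

Emit:
apply_moves(xyz=[[0,0,2.5],[0,0,3],[0,1,3],[-0.5,3,1],[-0.5,4,0]], delta_rot=[[0,0,0],[0,0,0],[0,0,0],[0,0,0],[0,0,0.05]], fingers=[0.765,0.765,0.765,0.765,0.765])

```text
time: 9.65
tcp_pos: [0.6193, -0.1497, 0.2634]
tool_rot: [[-0.017, 0.194, 0.981], [0.005, 0.981, -0.194], [-1.0, 0.001, -0.017]]
force: [0.8, 1.2, -1.5]
gripper_width: 0.0652
```

Emit:
apply_moves(xyz=[[-1,4,0],[-1,4,0],[-1,4,0],[-1,4,0],[-1,4,0]], delta_rot=[[0,0,0.05],[0,0,0.05],[0,0,0.05],[0,0,0.05],[0,0,0.05]], fingers=[0.765,0.765,0.765,0.765,0.765])

```text
time: 10.15
tcp_pos: [0.5661, 0.0564, 0.258]
tool_rot: [[-0.023, -0.062, 0.998], [0.001, 0.998, 0.062], [-1.0, 0.003, -0.023]]
force: [1.3, 0.1, -1.6]
gripper_width: 0.0654
```

Emit:
apply_moves(xyz=[[-1,4,0],[-1,4,0],[-1,4,0],[0,3,0],[0,2,0]], delta_rot=[[0,0,0],[0,0,0],[0,0,0],[0,0,0],[0,0,0]], fingers=[0.765,0.765,0.765,0.765,0.765])

```text
time: 10.65
tcp_pos: [0.5298, 0.2356, 0.2525]
tool_rot: [[-0.032, -0.067, 0.997], [0.001, 0.998, 0.067], [-0.999, 0.003, -0.032]]
force: [0.5, 0.8, -1.8]
gripper_width: 0.0653
```

```bash
python3 -c "
from h import *
snap('wrist','w14');go(.555,.229,.26,94.9);snap('top','t14');crop('t14',135,200,235,275,'c14')"
```

```text
tcp [0.5292 0.2386 0.252 ] yaw 93.96 need cm [ 2.58 -0.96  0.8 ] rot [-0.004 -0.033  0.016] F [-1.2  1.7 -2.3] w 0.0654 t 10.7
c14 scale 8.0 off 135 200
```

Emit:
apply_moves(xyz=[[3.3,-0.5,-1],[3,-0.5,-1]], delta_rot=[[-0.004,-0.033,0.016],[0,0,0]], fingers=[0.765,0.765])

```text
time: 10.95
tcp_pos: [0.5912, 0.2273, 0.2336]
tool_rot: [[0.001, -0.09, 0.996], [-0.004, 0.996, 0.09], [-1.0, -0.004, 0.001]]
force: [0.4, -0.2, -1.2]
gripper_width: 0.0654
```

```bash
python3 -c "
from h import *
snap('top','z');snap('top','z');snap('wrist','w15');go(.595,.229,.25,94.9);crop('w15',200,60,360,180,'c15')"
```

```text
tcp [0.5915 0.2256 0.2305] yaw 94.95 need cm [0.35 0.34 1.95] rot [ 0.005 -0.004 -0.001] F [ 0.1  0.5 -1.6] w 0.0653 t 11.1
c15 scale 5.0 off 200 60
```

```bash
cat >> h.py <<'E'
def ring(d,g,li,ri,lo,ro,back,z=.007):
    """pixels of outer-end corners inner L/R, outer L/R, back tip -> centre, yaw"""
    P=[at(d,*g(*p),z)[:2] for p in (li,ri,lo,ro,back)]
    e=np.mean(P[:4],0); b=P[4]; u=(e-b)/np.linalg.norm(e-b)
    n=P[1]-P[0]
    print('len',np.linalg.norm(e-b),'gap',np.linalg.norm(n),'w',np.linalg.norm(P[3]-P[2]),'yaw len',np.degrees(np.arctan2(u[1],u[0])),'yaw gap',np.degrees(np.arctan2(n[1],n[0])))
    print('centre from end',e-.0265*u,'from back',b+.028*u,'gap mid x21',e-.0055*u)
E
python3 -c "
from h import *
d=load('w15');g=lambda u,v:(200+(u+.5)/5-.5,60+(v+.5)/5-.5)
ring(d,g,(418,497),(477,497),(388,505),(507,505),(446,270))
t=load('top0');c=lambda u,v: (135+(u+.5)/8-.5,200+(v+.5)/8-.5)
ring(t,c,(496,322),(545,318),(475,325),(567,318),(527,503))
ring(t,c,(327,82),(377,78),(304,82),(403,78),(358,258))
"
```

```text
len 0.054002674387716776 gap 0.014345964196784727 w 0.028981674864771524 yaw len 5.741152570883347 yaw gap 95.02177423598853
centre from end [0.5399265  0.22901493] from back [0.54042133 0.22906468] gap mid x21 [0.56082117 0.23111565]
len 0.055721478561321924 gap 0.015013669769126423 w 0.028178394340530877 yaw len 4.098105644885913 yaw gap -84.2906719929335
centre from end [0.54035606 0.22726725] from back [0.5391377  0.22717996] gap mid x21 [0.56130236 0.228768  ]
len 0.05522554503290356 gap 0.015384601037204 w 0.030415195325202145 yaw len 4.086884925664873 yaw gap -84.220336208023
centre from end [0.61383928 0.28172668] from back [0.61311558 0.28167497] gap mid x21 [0.63478588 0.28322334]
```

```bash
python3 -c "
from h import *
d=load('w15');im=d['color'][:,:,::-1].copy()
s=status.sense();R=np.array(s['tool_rot']);p=np.array(s['tcp_pos'])
X=[]
for px in(-.018,.018):
  for py in(-.009,.009):
    for pz in (-.007,.007): X.append(p+R@np.array([.052-pz,py,px]))
X.append(p+R@np.array([.052,0,0]));X.append(p+R@np.array([.052+.06,0,0]))
q=proj(d,X);print(q.round(1))
x0,y0=230,190;k=8
c=cv2.resize(im[y0:y0+75,x0:x0+100],None,fx=k,fy=k,interpolation=cv2.INTER_CUBIC)
for u,v in q: cv2.circle(c,(int((u-x0+.5)*k),int((v-y0+.5)*k)),3,(0,0,255),-1)
cv2.imwrite('pics/c16.png',c)
"
```

```text
[[268.6 203.9]
 [267.7 210.2]
 [294.4 203.9]
 [295.3 210.2]
 [269.3 250.7]
 [268.5 259.6]
 [293.7 250.7]
 [294.5 259.6]
 [281.5 231.7]
 [281.5 205.7]]
```

```bash
python3 -c "
from h import *
snap('side','s16');snap('wrist','w16');go(.595,.229,.25,94.9);crop('s16',180,60,330,220,'c17')"
```

```text
tcp [0.5904 0.2264 0.233 ] yaw 95.01 need cm [0.46 0.26 1.7 ] rot [ 0.004 -0.002 -0.002] F [-0.4 -0.3 -2.1] w 0.065 t 11.2
c17 scale 3.75 off 180 60
```

```bash
python3 -c "
from h import *
L=[]
for t in ['w12','w13','w14','w16']:
  im=load(t)['color'][185:285,240:325,::-1]; L.append(cv2.resize(im,None,fx=2.3*2,fy=4.6,interpolation=cv2.INTER_CUBIC))
a=np.vstack([np.hstack(L[:2]),np.hstack(L[2:])]);a=cv2.resize(a,(int(a.shape[1]*600/a.shape[0]),600));print(600/200/1.0);cv2.imwrite('pics/c18.png',a)
"
```

```text
3.0
```

```bash
python3 -c "
from h import *
L=[]
for i in range(4):
  d=snap('wrist','w17_%d'%i); im=d['color'][185:285,240:325,::-1]; L.append(cv2.resize(im,None,fx=2.3*2,fy=4.6,interpolation=cv2.INTER_CUBIC))
  go(.595,.229,.25,94.9)
L.insert(0,cv2.resize(load('w15')['color'][185:285,240:325,::-1],None,fx=4.6,fy=4.6))
a=np.hstack(L);a=cv2.resize(a,(800,int(a.shape[0]*800/a.shape[1])));cv2.imwrite('pics/c19.png',a)
"
```

```text
tcp [0.5906 0.2267 0.2338] yaw 95.03 need cm [0.44 0.23 1.62] rot [ 0.003 -0.001 -0.002] F [ 0.7  0.  -2.3] w 0.0658 t 11.25
tcp [0.5907 0.227  0.2343] yaw 95.06 need cm [0.43 0.2  1.57] rot [ 0.003  0.001 -0.003] F [ 0.6  0.5 -2.5] w 0.0654 t 11.3
tcp [0.5907 0.2272 0.2347] yaw 95.07 need cm [0.43 0.18 1.53] rot [ 0.003  0.001 -0.003] F [ 0.2  0.5 -1.2] w 0.0654 t 11.35
tcp [0.5907 0.2273 0.2347] yaw 95.08 need cm [0.43 0.17 1.53] rot [ 0.003  0.001 -0.003] F [ 0.2  0.6 -0.7] w 0.0658 t 11.4
```

```bash
cat >> h.py <<'E'
def settle(n=8):
    for i in range(n): d=vision.get_image('wrist')
    return d
def headrow(d):
    g=cv2.cvtColor(d['color'],cv2.COLOR_RGB2GRAY).astype(float)[185:300,276:279].mean(1)
    return g
E
python3 -c "
from h import *
L=[]
for i in range(5):
  d=settle(3); im=d['color'][185:285,240:325,::-1]; L.append(cv2.resize(im,None,fx=2.3*2,fy=4.6,interpolation=cv2.INTER_CUBIC))
go(.595,.229,.25,94.9)
pickle.dump(d,open('pics/w18.pkl','wb'))
a=np.hstack(L);a=cv2.resize(a,(800,int(a.shape[0]*800/a.shape[1])));cv2.imwrite('pics/c20.png',a)
"
```

```text
tcp [0.5911 0.2273 0.2336] yaw 95.07 need cm [0.39 0.17 1.64] rot [ 0.003  0.    -0.003] F [ 1.2  0.6 -2.1] w 0.0652 t 12.15
```

```bash
python3 -c "
from h import *
d=load('w18');im=d['color'][:,:,::-1].copy()
s=status.sense();R=np.array(s['tool_rot']);p=np.array(s['tcp_pos'])
X=[]
for px in(-.018,.018):
  for py in(-.009,.009):
    for pz in (-.007,.007): X.append(p+R@np.array([.0-.052-pz,py,px])*[1,1,1] if 0 else p+R@np.array([.052-pz,py,px]))
X=np.array(X)
q=proj(d,X)
x0,y0=230,190;k=8
c=cv2.resize(im[y0:y0+75,x0:x0+100],None,fx=k,fy=k,interpolation=cv2.INTER_CUBIC)
for i,(u,v) in enumerate(q): cv2.circle(c,(int((u-x0+.5)*k),int((v-y0+.5)*k)),3,(0,0,255) if i%2 else (0,255,0),-1)
cv2.imwrite('pics/c21.png',c)
print(q.round(1))
"
```

```text
[[267.8 205.2]
 [266.9 211.6]
 [293.4 205.2]
 [294.3 211.6]
 [268.5 251.6]
 [267.7 260.5]
 [292.8 251.6]
 [293.5 260.5]]
```

```bash
cat > ov.py <<'E'
from h import *
import sys
def overlay(tag,p,R,off,out):
    d=load(tag);im=d['color'][:,:,::-1].copy()
    X=np.array([p+R@np.array([off[0]-pz,off[1]+py,off[2]+px]) for px in(-.018,.018) for py in(-.009,.009) for pz in(-.007,.007)])
    q=proj(d,X);x0,y0=230,195;k=6
    c=cv2.resize(im[y0:y0+90,x0:x0+100],None,fx=k,fy=k,interpolation=cv2.INTER_CUBIC)
    for i,(u,v) in enumerate(q): cv2.circle(c,(int((u-x0+.5)*k),int((v-y0+.5)*k)),3,(0,0,255) if i%2 else (0,255,0),-1)
    cv2.imwrite('pics/%s.png'%out,c)
E
python3 -c "
from ov import *
a=np.radians(76.39);D=np.array([[0,np.cos(a),np.sin(a)],[0,np.sin(a),-np.cos(a)],[-1,0,0]])
overlay('w12',np.array([.6347,-.2279,.1211]),D,(.052,0,0),'c22')
overlay('w12',np.array([.6347,-.2279,.1211]),D,(.054,0,.005),'c22b')
"
python3 -c "
from ov import *
s=status.sense();R=np.array(s['tool_rot']);p=np.array(s['tcp_pos'])
overlay('w18',p,R,(.052,0,0),'c23')
overlay('w18',p,R,(.053,0,.004),'c23b')
a=np.hstack([cv2.imread('pics/c23.png'),cv2.imread('pics/c23b.png')]);cv2.imwrite('pics/c23c.png',cv2.resize(a,(800,360)))
"
```

Emit:
apply_moves(xyz=[[0,0,0],[0,0,0],[0,0,0]], delta_rot=[[-0.002,0.022,0],[-0.002,0.022,0],[-0.002,0.022,0]], fingers=[0.75,0.75,0.75])

```text
time: 12.45
tcp_pos: [0.5906, 0.2274, 0.2346]
tool_rot: [[-0.067, -0.089, 0.994], [-0.009, 0.996, 0.089], [-0.998, -0.003, -0.067]]
force: [-0.4, -0.2, -2.4]
gripper_width: 0.0644
```

```bash
cat >> h.py <<'E'
def sidecheck(out,pts=None):
    d=snap('side',out); s=status.sense();R=np.array(s['tool_rot']);p=np.array(s['tcp_pos'])
    im=d['color'][:,:,::-1].copy()
    X=[p+np.array([0,0,.02]),p-np.array([0,0,.12])]
    q=proj(d,X); c0=q.mean(0).astype(int); x0=max(c0[0]-50,0);y0=max(c0[1]-60,0);k=5
    c=cv2.resize(im[y0:y0+120,x0:x0+100],None,fx=k,fy=k,interpolation=cv2.INTER_CUBIC)
    for i in np.linspace(0,1,15):
        u,v=proj(d,[X[0]*(1-i)+X[1]*i])[0]; cv2.circle(c,(int((u-x0+.5)*k),int((v-y0+.5)*k)),1,(0,255,0),-1)
    cv2.imwrite('pics/%s_c.png'%out,c);print('off',x0,y0,'k',k)
E
python3 -c "
from h import *
settle(6);sidecheck('s20');go(.59,.227,.2336,95)"
```

```text
off 220 79 k 5
tcp [0.5905 0.2274 0.2346] yaw 95.11 need cm [-0.05 -0.04 -0.1 ] rot [ 0.009 -0.066 -0.002] F [ 0.1 -1.  -2.9] w 0.0639 t 12.8
```

```bash
python3 -c "
from h import *
crop('s20',200,170,310,225,'c24')"
```

```text
c24 scale 7.2727272727272725 off 200 170
```

```bash
python3 -c "
from h import *
d=load('s20');g=lambda u,v:(200+(u+.5)/7.2727-.5,170+(v+.5)/7.2727-.5)
b=at(d,*g(317,223),.006);e=at(d,*g(469,222),.006);print(b,e,np.linalg.norm(e-b),'gapmid',b+(e-b)*.89)
h=lambda u,v:(220+(u+.5)/5-.5,79+(v+.5)/5-.5)
def aty(d,u,v,y):
    c,r=ray(d,u,v);return c+r*(y-c[1])/r[1]
for u,v in((267,423),(266,311),(266,110),(267,253)): print(aty(d,*h(u,v),.2274))
"
```

```text
[0.51369948 0.2264692  0.006     ] [0.57031616 0.2320272  0.006     ] 0.05688884024092318 gapmid [0.56408833 0.23141582 0.006     ]
[0.59573236 0.2274     0.12072882]
[0.59551085 0.2274     0.18280174]
[0.5959784  0.2274     0.28618759]
[0.596147   0.2274     0.21364784]
```

Emit:
apply_moves(xyz=[[-0.5,0.1,-1],[-0.9,0.1,-1.2],[-0.9,0.1,-1.2],[-0.6,0,-1.2],[-0.3,0,-1]], delta_rot=[[0,0,0],[0,0,0],[0,0,0],[0,0,0],[0,0,0]], fingers=[0.75,0.75,0.76,0.765,0.765])

```text
time: 13.3
tcp_pos: [0.5583, 0.2308, 0.1805]
tool_rot: [[-0.057, -0.089, 0.994], [-0.007, 0.996, 0.089], [-0.998, -0.002, -0.058]]
force: [1.0, 0.0, -1.8]
gripper_width: 0.0653
```

Emit:
apply_moves(xyz=[[0,0,-1],[0,0,-1],[0,0,-1],[0,0,-0.7]], delta_rot=[[0,0,0],[0,0,0],[0,0,0],[0,0,0]], fingers=[0.765,0.765,0.765,0.765])

```text
time: 13.7
tcp_pos: [0.5577, 0.2309, 0.1415]
tool_rot: [[-0.056, -0.089, 0.994], [-0.007, 0.996, 0.089], [-0.998, -0.002, -0.056]]
force: [-1.2, -0.1, -2.3]
gripper_width: 0.0654
```

```bash
python3 -c "
from h import *
settle(8);sidecheck('s21');go(.5588,.230,.125,95);snap('wrist','w21')"
```

```text
off 208 110 k 5
tcp [0.5583 0.2311 0.1434] yaw 95.14 need cm [ 0.05 -0.11 -1.84] rot [ 0.006 -0.054 -0.002] F [-0.6  1.2 -2. ] w 0.0653 t 14.15
```

```bash
python3 -c "
from h import *
crop('s21',235,160,285,210,'c25')"
```

```text
c25 scale 12.0 off 235 160
```

Emit:
apply_moves(xyz=[[-0.1,-0.05,-0.9],[0,0,-0.8],[0,0,-0.4]], delta_rot=[[0.006,0,0],[0,0,0],[0,0,0]], fingers=[0.765,0.765,0.765])

```text
time: 14.5
tcp_pos: [0.5579, 0.2307, 0.1219]
tool_rot: [[-0.052, -0.09, 0.995], [0.001, 0.996, 0.09], [-0.999, 0.006, -0.052]]
force: [0.4, -0.1, -2.9]
gripper_width: 0.0654
```

```bash
python3 -c "
from h import *
settle(8);sidecheck('s22');go(.5588,.230,.1197,95);snap('wrist','w22');crop('s22',235,160,285,210,'c26');crop('w22',220,120,340,280,'c27')"
```

```text
off 209 117 k 5
tcp [0.5588 0.2311 0.1237] yaw 95.15 need cm [ 0.   -0.11 -0.4 ] rot [-0.002 -0.05  -0.003] F [ 0.3 -0.2 -1.3] w 0.0653 t 14.95
c26 scale 12.0 off 235 160
c27 scale 3.75 off 220 120
```

Emit:
apply_moves(xyz=[[0,-0.1,-0.3],[0,0,-0.5],[0,0,-0.3]], delta_rot=[[0,0.02,0],[0,0,0],[0,0,0]], fingers=[0.765,0.765,0.765])

```text
time: 15.3
tcp_pos: [0.5609, 0.2303, 0.1154]
tool_rot: [[-0.065, -0.09, 0.994], [0.003, 0.996, 0.09], [-0.998, 0.009, -0.065]]
force: [0.2, 0.0, 11.8]
gripper_width: 0.0651
```

```bash
python3 -c "
from h import *
settle(8);sidecheck('s23');go(.5588,.230,.1197,95);snap('wrist','w23');crop('s23',235,160,285,210,'c28')"
```

```text
off 209 120 k 5
tcp [0.5606 0.2303 0.1156] yaw 95.15 need cm [-0.18 -0.03  0.41] rot [-0.003 -0.065 -0.003] F [-0.9  0.3  5.5] w 0.0656 t 15.75
c28 scale 12.0 off 235 160
```

Emit:
apply_moves(xyz=[[-0.05,0,0.3],[0,0,0.1],[0,0,0.05]], delta_rot=[[0,0,0],[0,0,0],[0,0,0]], fingers=[0.73,0.68,0.62])

```text
time: 16.1
tcp_pos: [0.5601, 0.2308, 0.1202]
tool_rot: [[-0.065, -0.09, 0.994], [0.004, 0.996, 0.09], [-0.998, 0.01, -0.065]]
force: [0.3, 1.2, -0.2]
gripper_width: 0.053
```

```bash
python3 -c "
from h import *
settle(4);sidecheck('s24');go(.5588,.230,.1197,95);snap('wrist','w24');crop('s24',235,160,285,210,'c29');crop('w24',220,120,340,280,'c30')"
```

```text
off 209 118 k 5
tcp [0.5601 0.2307 0.1201] yaw 95.15 need cm [-0.13 -0.07 -0.04] rot [-0.004 -0.065 -0.003] F [-0.3  0.6  1.4] w 0.0529 t 16.35
c29 scale 12.0 off 235 160
c30 scale 3.75 off 220 120
```

Emit:
apply_moves(xyz=[[0,0,0.15],[0,0,0.1],[0,0,0.05]], delta_rot=[[0,0,0],[0,0,0],[0,0,0]], fingers=[0.55,0.5,0.45])

```text
time: 16.7
tcp_pos: [0.5603, 0.2314, 0.1237]
tool_rot: [[-0.064, -0.09, 0.994], [0.005, 0.996, 0.091], [-0.998, 0.011, -0.064]]
force: [0.4, 1.2, -1.2]
gripper_width: 0.0389
```

Emit:
apply_moves(xyz=[[0,0,0.1],[0,0,0.1],[0,0,0.05],[0,0,0]], delta_rot=[[0,0,0],[0,0,0],[0,0,0],[0,0,0]], fingers=[0.4,0.35,0.3,0.28])

```text
time: 17.1
tcp_pos: [0.5597, 0.2303, 0.1249]
tool_rot: [[-0.067, -0.09, 0.994], [0.002, 0.996, 0.09], [-0.998, 0.008, -0.066]]
force: [-1.2, 1.5, 1.1]
gripper_width: 0.0283
```

```bash
python3 -c "
from h import *
settle(4);sidecheck('s25');go(.5588,.230,.1197,95);snap('wrist','w25');crop('s25',235,160,285,210,'c31');crop('w25',220,120,340,280,'c32')"
```

```text
off 209 117 k 5
tcp [0.5598 0.2303 0.1249] yaw 95.17 need cm [-0.1  -0.03 -0.52] rot [-0.002 -0.066 -0.003] F [ 0.1  0.3 -0.6] w 0.0283 t 17.35
c31 scale 12.0 off 235 160
c32 scale 3.75 off 220 120
```

```bash
python3 -c "
from h import *
d=load('s25');g=lambda u,v:(235+(u+.5)/12-.5,160+(v+.5)/12-.5)
def aty(d,u,v,y):
    c,r=ray(d,u,v);return c+r*(y-c[1])/r[1]
for u,v in ((325,270),(328,520),(318,45)): print(aty(d,*g(u,v),.2303))
d=load('s23');print(aty(d,*g(325,262),.2303))
d=load('s24');print(aty(d,*g(325,260),.2303))
"
```

```text
[0.56492813 0.2303     0.0626187 ]
[ 0.5643883   0.2303     -0.00213135]
[0.56443464 0.2303     0.11774663]
[0.5649658 0.2303    0.0646296]
[0.5649752  0.2303     0.06513175]
```

Emit:
apply_moves(xyz=[[0,0,0.4],[0,0,0.5],[0,0,0.8]], delta_rot=[[0,0,0],[0,0,0],[0,0,0]], fingers=[0.28,0.28,0.28])

```text
time: 17.7
tcp_pos: [0.5579, 0.229, 0.1398]
tool_rot: [[-0.072, -0.09, 0.993], [-0.002, 0.996, 0.09], [-0.997, 0.005, -0.072]]
force: [0.4, 0.2, -3.4]
gripper_width: 0.0284
```

```bash
python3 -c "
from h import *
settle(8);sidecheck('s26');go(.5588,.230,.1197,95);snap('wrist','w26');crop('s26',235,145,285,210,'c33');crop('w26',220,120,340,280,'c34')"
```

```text
off 208 112 k 5
tcp [0.5584 0.2293 0.1401] yaw 95.16 need cm [ 0.04  0.07 -2.04] rot [ 0.001 -0.071 -0.003] F [-0.  -0.2 -2.3] w 0.0285 t 18.15
c33 scale 9.23076923076923 off 235 145
c34 scale 3.75 off 220 120
```

```bash
python3 -c "
from h import *
d=load('w26');s=status.sense();p=np.array(s['tcp_pos']);R=np.array(s['tool_rot'])
g=lambda u,v:(220+(u+.5)/3.75-.5,120+(v+.5)/3.75-.5)
z=p[2]-.1229+.005
a=np.radians(5.16);ux=np.array([np.cos(a),np.sin(a)]);uy=np.array([-np.sin(a),np.cos(a)])
for n,q in dict(back=(231,172),backin=(231,210),LO=(120,377),RO=(346,375),LI=(150,377),RI=(318,375),Lbore=(154,270),Rbore=(311,270)).items():
    w=at(d,*g(*q),z)[:2]-p[:2]; print(n,(at(d,*g(*q),z)).round(4),'rel tcp along x %.4f y %.4f'%(w@ux,w@uy))
"
```

```text
back [0.5146 0.2265 0.0222] rel tcp along x -0.0438 y 0.0011
backin [0.5235 0.2273 0.0222] rel tcp along x -0.0349 y 0.0011
LO [0.5669 0.2038 0.0222] rel tcp along x 0.0063 y -0.0262
RO [0.5615 0.2591 0.0222] rel tcp along x 0.0059 y 0.0294
LI [0.5663 0.2112 0.0222] rel tcp along x 0.0063 y -0.0188
RI [0.5621 0.2523 0.0222] rel tcp along x 0.0058 y 0.0225
Lbore [0.5395 0.2102 0.0222] rel tcp along x -0.0204 y -0.0174
Rbore [0.5362 0.2477 0.0222] rel tcp along x -0.0204 y 0.0203
```

Emit:
apply_moves(xyz=[[0,0,1.5],[0,0,2.5],[0,-0.7,2.5],[-0.3,-1.5,1.5],[-0.3,-2,0.5]], delta_rot=[[0,0,0],[0,0,0],[0,0,0],[0,0,0],[0,0,0]], fingers=[0.28,0.28,0.28,0.28,0.28])

```text
time: 18.7
tcp_pos: [0.5502, 0.1873, 0.2289]
tool_rot: [[-0.074, -0.094, 0.993], [-0.001, 0.996, 0.094], [-0.997, 0.005, -0.073]]
force: [0.0, 0.4, -2.4]
gripper_width: 0.0281
```

Emit:
apply_moves(xyz=[[-0.3,-2,0],[-0.3,-2,0],[-0.3,-2,0],[-0.3,-2,0],[-0.2,-1.2,0]], delta_rot=[[0,0,0],[0,0,0],[0,0,0],[0,0,0],[0,0,0]], fingers=[0.28,0.28,0.28,0.28,0.28])

```text
time: 19.2
tcp_pos: [0.5359, 0.0878, 0.2365]
tool_rot: [[-0.064, -0.092, 0.994], [-0.003, 0.996, 0.092], [-0.998, 0.003, -0.064]]
force: [-0.5, 0.3, -2.0]
gripper_width: 0.0282
```

```bash
python3 -c "
from h import *
settle(6);go(.5339,.086,.20,95.16);snap('wrist','w27')"
```

```text
tcp [0.5363 0.0907 0.2354] yaw 95.43 need cm [-0.24 -0.47 -3.54] rot [ 0.001 -0.065 -0.005] F [ 0.6  0.3 -2.3] w 0.0285 t 19.5
```

Emit:
apply_moves(xyz=[[-0.25,-0.45,-0.8],[0,0,-1],[0,0,-1],[0,0,-0.5]], delta_rot=[[0,0,0],[0,0,0],[0,0,0],[0,0,0]], fingers=[0.28,0.28,0.28,0.28])

```text
time: 19.95
tcp_pos: [0.5336, 0.088, 0.1993]
tool_rot: [[-0.066, -0.098, 0.993], [-0.001, 0.995, 0.098], [-0.998, 0.005, -0.066]]
force: [-1.2, -0.2, -2.3]
gripper_width: 0.0285
```

```bash
python3 -c "
from h import *
settle(6);go(.5339,.086,.19,95.16);snap('wrist','w28');sidecheck('s28');crop('w28',220,140,340,230,'c35')"
```

```text
tcp [0.5347 0.0878 0.2019] yaw 95.62 need cm [-0.08 -0.18 -1.19] rot [ 0.001 -0.062 -0.008] F [ 0.5 -0.7 -3.2] w 0.0282 t 20.25
off 190 115 k 5
c35 scale 6.666666666666667 off 220 140
```

```bash
cat >> h.py <<'E'
def rel(d,uv,z,yawx):
    s=status.sense();p=np.array(s['tcp_pos']);a=np.radians(yawx);w=at(d,*uv,z)[:2]
    v=w-p[:2];return w.round(4),'rel x %.4f y %.4f'%(v@[np.cos(a),np.sin(a)],v@[-np.sin(a),np.cos(a)])
E
python3 -c "
from h import *
d=load('w28');g=lambda u,v:(220+(u+.5)/6.667-.5,140+(v+.5)/6.667-.5)
print('pin2',rel(d,g(408,322),.053,5.6))
z=.2019-.1229+.005
print('back',rel(d,g(408,174),z,5.6),'L',rel(d,g(272,530),z,5.6),'R',rel(d,g(612,532),z,5.6))
print('pin3 ',rel(d,(220-1,140),.053,5.6))
"
```

```text
pin2 (array([0.5175, 0.0868]), 'rel x -0.0174 y 0.0007')
back (array([0.4921, 0.0842]), 'rel x -0.0429 y 0.0006') L (array([0.5427, 0.0703]), 'rel x 0.0061 y -0.0182') R (array([0.5384, 0.1171]), 'rel x 0.0064 y 0.0288')
pin3  (array([0.4765, 0.0228]), 'rel x -0.0644 y -0.0590')
```

Emit:
apply_moves(xyz=[[-0.2,-0.05,-0.8],[0,0,-0.8],[0,0,-0.3]], delta_rot=[[0,0,0],[0,0,0],[0,0,0]], fingers=[0.28,0.28,0.28])

```text
time: 20.65
tcp_pos: [0.5336, 0.0872, 0.1831]
tool_rot: [[-0.059, -0.098, 0.993], [-0.001, 0.995, 0.098], [-0.998, 0.005, -0.059]]
force: [-0.1, -0.1, -2.1]
gripper_width: 0.0284
```

```bash
python3 -c "
from h import *
settle(6);go(.5339,.086,.177,95.16);snap('wrist','w29');sidecheck('s29');crop('w29',220,140,340,230,'c36');crop('s29',215,170,265,220,'c37')"
```

```text
tcp [0.5342 0.0872 0.1845] yaw 95.61 need cm [-0.03 -0.12 -0.75] rot [ 0.001 -0.057 -0.008] F [ 0.5  0.1 -2.1] w 0.0281 t 20.95
off 190 122 k 5
c36 scale 6.666666666666667 off 220 140
c37 scale 12.0 off 215 170
```

```bash
python3 -c "
from h import *
d=load('w29');g=lambda u,v:(220+(u+.5)/6.667-.5,140+(v+.5)/6.667-.5)
print('pin2',rel(d,g(413,345),.053,5.6))
z=.1845-.1229+.005
print('back',rel(d,g(408,174),z,5.6),'L',rel(d,g(213,534),z,5.6),'R',rel(d,g(612,534),z,5.6))
"
```

```text
pin2 (array([0.5177, 0.0869]), 'rel x -0.0165 y 0.0013')
back (array([0.4922, 0.0837]), 'rel x -0.0423 y 0.0006') L (array([0.5442, 0.0617]), 'rel x 0.0073 y -0.0264') R (array([0.5388, 0.1166]), 'rel x 0.0074 y 0.0288')
```

Emit:
apply_moves(xyz=[[-0.2,0,-0.3],[-0.05,0,-0.4]], delta_rot=[[0,0.002,0],[0,0.003,0]], fingers=[0.28,0.28])

```text
time: 21.25
tcp_pos: [0.5324, 0.0873, 0.1784]
tool_rot: [[-0.06, -0.098, 0.993], [-0.001, 0.995, 0.098], [-0.998, 0.005, -0.06]]
force: [0.8, -0.8, -2.7]
gripper_width: 0.0284
```

```bash
python3 -c "
from h import *
settle(6);go(.5322,.0872,.177,95.16);snap('wrist','w30');crop('w30',220,140,340,230,'c38')"
```

```text
tcp [0.5324 0.0872 0.1783] yaw 95.61 need cm [-0.02 -0.   -0.13] rot [ 0.001 -0.06  -0.008] F [-0.5 -0.2 -2.6] w 0.0284 t 21.55
c38 scale 6.666666666666667 off 220 140
```

```bash
python3 -c "
from h import *
d=load('w30');g=lambda u,v:(220+(u+.5)/6.667-.5,140+(v+.5)/6.667-.5)
print('pin2',rel(d,g(411,370),.053,5.6))
z=.1783-.1229+.005
print('back',rel(d,g(408,174),z,5.6),'L',rel(d,g(213,534),z,5.6),'R',rel(d,g(612,534),z,5.6),'in',rel(d,g(408,238),z-.005,5.6),rel(d,g(275,380),z-.002,5.6),rel(d,g(555,380),z-.002,5.6))
"
```

```text
pin2 (array([0.5178, 0.0869]), 'rel x -0.0146 y 0.0010')
back (array([0.49  , 0.0837]), 'rel x -0.0426 y 0.0006') L (array([0.5419, 0.0617]), 'rel x 0.0070 y -0.0264') R (array([0.5366, 0.1166]), 'rel x 0.0070 y 0.0288') in (array([0.4991, 0.0846]), 'rel x -0.0334 y 0.0006') (array([0.5198, 0.0684]), 'rel x -0.0144 y -0.0175') (array([0.5161, 0.1064]), 'rel x -0.0143 y 0.0207')
```

Emit:
apply_moves(xyz=[[0,0,-0.4],[-0.05,0,-0.5]], delta_rot=[[0,0.002,0],[0,0.003,0]], fingers=[0.28,0.28])

```text
time: 21.8
tcp_pos: [0.5326, 0.0873, 0.17]
tool_rot: [[-0.063, -0.098, 0.993], [-0.001, 0.995, 0.098], [-0.998, 0.005, -0.063]]
force: [0.3, -1.1, -2.7]
gripper_width: 0.0282
```

```bash
python3 -c "
from h import *
settle(6);go(.5322,.0872,.157,95.16);snap('wrist','w31');crop('w31',220,140,340,230,'c39')"
```

```text
tcp [0.5324 0.0873 0.17  ] yaw 95.61 need cm [-0.02 -0.01 -1.3 ] rot [ 0.001 -0.064 -0.008] F [ 0.4 -0.9 -1.9] w 0.0288 t 22.1
c39 scale 6.666666666666667 off 220 140
```

Emit:
apply_moves(xyz=[[0,0,-0.5],[-0.03,0,-0.4]], delta_rot=[[0,0,0],[0,0,0]], fingers=[0.28,0.28])

```text
time: 22.35
tcp_pos: [0.5329, 0.0873, 0.1616]
tool_rot: [[-0.061, -0.098, 0.993], [-0.001, 0.995, 0.098], [-0.998, 0.005, -0.061]]
force: [-0.3, 0.4, -2.4]
gripper_width: 0.0283
```

```bash
python3 -c "
from h import *
settle(4);go(.5322,.0872,.157,95.16)"
```

```text
tcp [0.5326 0.0873 0.1617] yaw 95.61 need cm [-0.04 -0.01 -0.47] rot [ 0.001 -0.062 -0.008] F [ 0.7 -0.2 -2.8] w 0.028 t 22.55
```

Emit:
apply_moves(xyz=[[-0.03,0,-0.35]], delta_rot=[[0,0,0]], fingers=[0.28])

```text
time: 22.65
tcp_pos: [0.5328, 0.0873, 0.1587]
tool_rot: [[-0.061, -0.098, 0.993], [-0.001, 0.995, 0.098], [-0.998, 0.005, -0.06]]
force: [0.5, -0.7, -3.0]
gripper_width: 0.0283
```

```bash
python3 -c "
from h import *
settle(4);go(.5322,.0872,.157,95.16)"
```

```text
tcp [0.5322 0.0873 0.158 ] yaw 95.61 need cm [-0.   -0.01 -0.1 ] rot [ 0.001 -0.062 -0.008] F [-0.2 -0.3 -3. ] w 0.0283 t 22.85
```

Emit:
apply_moves(xyz=[[-0.02,0,-0.2]], delta_rot=[[0,0,0]], fingers=[0.28])

```text
time: 22.95
tcp_pos: [0.5324, 0.0873, 0.1565]
tool_rot: [[-0.061, -0.098, 0.993], [-0.001, 0.995, 0.098], [-0.998, 0.005, -0.061]]
force: [0.0, 0.5, 5.4]
gripper_width: 0.0287
```

```bash
python3 -c "
from h import *
settle(4);go(.5322,.0872,.157,95.16);sidecheck('s31');crop('s31',205,175,265,225,'c40')"
```

```text
tcp [0.5324 0.0873 0.1566] yaw 95.62 need cm [-0.02 -0.01  0.04] rot [ 0.    -0.061 -0.008] F [-0.3  0.2  0. ] w 0.0284 t 23.15
off 190 133 k 5
c40 scale 12.0 off 205 175
```

Emit:
apply_moves(xyz=[[0,0,-0.1],[0,0,-0.1],[0,0,-0.1],[0,0,-0.1]], delta_rot=[[0,0,0],[0,0,0],[0,0,0],[0,0,0]], fingers=[0.36,0.42,0.48,0.54])

```text
time: 23.6
tcp_pos: [0.5331, 0.0872, 0.1537]
tool_rot: [[-0.059, -0.098, 0.993], [-0.001, 0.995, 0.098], [-0.998, 0.005, -0.059]]
force: [-0.4, 0.1, 5.3]
gripper_width: 0.0463
```

```bash
python3 -c "
from h import *
settle(3);go(.5322,.0872,.157,95.16);snap('wrist','w32');crop('w32',220,140,340,230,'c41')"
```

```text
tcp [0.5332 0.0872 0.1539] yaw 95.61 need cm [-0.1   0.    0.31] rot [ 0.001 -0.059 -0.008] F [ 0.2 -0.5  0.5] w 0.046 t 23.75
c41 scale 6.666666666666667 off 220 140
```

Emit:
apply_moves(xyz=[[0,0,-0.1],[0,0,-0.1],[0,0,-0.1],[0,0,0]], delta_rot=[[0,0,0],[0,0,0],[0,0,0],[0,0,0]], fingers=[0.6,0.66,0.71,0.74])

```text
time: 24.2
tcp_pos: [0.5322, 0.0874, 0.1488]
tool_rot: [[-0.062, -0.098, 0.993], [-0.001, 0.995, 0.098], [-0.998, 0.005, -0.062]]
force: [-0.0, -0.2, -2.1]
gripper_width: 0.063
```

```bash
python3 -c "
from h import *
settle(3);go(.5322,.0872,.157,95.16);snap('wrist','w33');crop('w33',220,140,340,230,'c42')"
```

```text
tcp [0.5323 0.0874 0.149 ] yaw 95.61 need cm [-0.01 -0.02  0.8 ] rot [ 0.    -0.062 -0.008] F [ 0.8 -0.7 -2.5] w 0.0629 t 24.35
c42 scale 6.666666666666667 off 220 140
```

Emit:
apply_moves(xyz=[[0,0,0],[0,0,0.5],[0,0,1],[0,0,1.5],[0,0,1.5]], delta_rot=[[0,0,0],[0,0,0],[0,0,0],[0,0,0],[0,0,0]], fingers=[0.76,0.765,0.765,0.765,0.765])

```text
time: 24.9
tcp_pos: [0.5301, 0.0873, 0.1939]
tool_rot: [[-0.068, -0.098, 0.993], [-0.001, 0.995, 0.098], [-0.998, 0.006, -0.067]]
force: [0.1, 1.5, -1.4]
gripper_width: 0.0653
```

```bash
python3 -c "
from h import *
settle(4);go(.5322,.0872,.22,95.16);snap('wrist','w34');sidecheck('s34');crop('w34',200,120,360,240,'c43');crop('s34',205,175,285,235,'c44')"
```

```text
tcp [0.5309 0.0873 0.1936] yaw 95.61 need cm [ 0.13 -0.01  2.64] rot [ 0.    -0.066 -0.008] F [ 0.8 -0.1 -2.3] w 0.0652 t 25.1
off 188 119 k 5
c43 scale 5.0 off 200 120
c44 scale 10.0 off 205 175
```

Emit:
apply_moves(xyz=[[0,0,1.5],[0.5,0.8,1.5],[1.5,1.5,1],[2,2.5,0.5],[2,2.5,0]], delta_rot=[[0,0,0],[0,0,0],[0,0,0],[0,0,0],[0,0,0]], fingers=[0.765,0.765,0.765,0.765,0.765])

```text
time: 25.7
tcp_pos: [0.5866, 0.1589, 0.2339]
tool_rot: [[-0.08, -0.092, 0.993], [-0.003, 0.996, 0.092], [-0.997, 0.004, -0.08]]
force: [0.5, -0.8, -1.4]
gripper_width: 0.0655
```

Emit:
apply_moves(xyz=[[1.5,2,0],[1.2,2,0],[0.8,1.5,0],[0.4,1,0]], delta_rot=[[0,0,0],[0,0,0],[0,0,0],[0,0,0]], fingers=[0.765,0.765,0.765,0.765])

```text
time: 26.1
tcp_pos: [0.6272, 0.2282, 0.2274]
tool_rot: [[-0.087, -0.094, 0.992], [-0.004, 0.996, 0.094], [-0.996, 0.004, -0.087]]
force: [0.0, 0.6, -1.8]
gripper_width: 0.0655
```

```bash
python3 -c "
from h import *
settle(14);go(.632,.285,.22,95.16);snap('wrist','w35');sidecheck('s35')"
```

```text
tcp [0.6271 0.2268 0.2298] yaw 95.31 need cm [ 0.49  5.82 -0.98] rot [ 0.004 -0.084 -0.003] F [ 0.2  0.1 -2.5] w 0.0653 t 26.8
off 235 81 k 5
```

Emit:
apply_moves(xyz=[[0,0,0],[0,0,0]], delta_rot=[[0,-0.018,0],[0,-0.018,0]], fingers=[0.765,0.765])

```text
time: 27.1
tcp_pos: [0.6275, 0.2267, 0.2289]
tool_rot: [[-0.048, -0.092, 0.995], [-0.004, 0.996, 0.092], [-0.999, 0.001, -0.049]]
force: [-0.1, -1.0, -1.8]
gripper_width: 0.0657
```

```bash
python3 -c "
from h import *
settle(8);sidecheck('s36');go(.632,.285,.22,95.16);snap('wrist','w36')
crop('w35',280,150,370,217,'c45')"
```

```text
off 235 82 k 5
tcp [0.6275 0.2267 0.2288] yaw 95.3 need cm [ 0.45  5.83 -0.88] rot [ 0.004 -0.049 -0.002] F [-0.2 -0.6 -1.4] w 0.0652 t 27.55
c45 scale 8.88888888888889 off 280 150
```

```bash
python3 -c "
from h import *
d=load('w35');g=lambda u,v:(280+(u+.5)/8.889-.5,150+(v+.5)/8.889-.5)
ring(d,g,(355,520),(450,520),(297,530),(507,533),(425,147))
d=load('s36')
def aty(d,u,v,y):
    c,r=ray(d,u,v);return c+r*(y-c[1])/r[1]
h=lambda u,v:(235+(u+.5)/5-.5,82+(v+.5)/5-.5)
for u,v in((265,424),(266,308),(267,110)): print(aty(d,*h(u,v),.2267))
crop('s36',260,180,310,205,'c46')
"
```

```text
len 0.05410188385151371 gap 0.013672757896696381 w 0.0302754726116609 yaw len 3.823040083526829 yaw gap 95.2655273360495
centre from end [0.61358989 0.28343928] from back [0.61398712 0.28346583] gap mid x21 [0.63454316 0.28483946]
[0.63341966 0.2267     0.11354369]
[0.6330841  0.2267     0.17803956]
[0.63225585 0.2267     0.28008623]
c46 scale 16.0 off 260 180
```

```bash
python3 -c "
from h import *
d=load('s36');print(at(d,260+484.5/16-.5,180+189/16-.5,.006))
d=load('w36')
from ov import *
s=status.sense();overlay('w36',np.array(s['tcp_pos']),np.array(s['tool_rot']),(.0515,0,.003),'c47')"
```

```text
[0.63721512 0.2858203  0.006     ]
```

Emit:
apply_moves(xyz=[[0.1,0.8,-0.8],[0.1,1.5,-1.2],[0.1,1.5,-1.2],[0,1.3,-1.2],[0,0.6,-1]], delta_rot=[[0,0,0],[0,0,0],[0,0,0],[0,0,0],[0,0,0]], fingers=[0.765,0.765,0.765,0.765,0.765])

```text
time: 28.1
tcp_pos: [0.631, 0.2889, 0.1706]
tool_rot: [[-0.048, -0.092, 0.995], [-0.003, 0.996, 0.092], [-0.999, 0.002, -0.048]]
force: [0.8, 0.1, -2.1]
gripper_width: 0.0653
```

Emit:
apply_moves(xyz=[[0,0,-1],[0,0,-1],[0,0,-0.7]], delta_rot=[[0,0,0],[0,0,0],[0,0,0]], fingers=[0.765,0.765,0.765])

```text
time: 28.4
tcp_pos: [0.6292, 0.2906, 0.1382]
tool_rot: [[-0.053, -0.095, 0.994], [-0.005, 0.995, 0.095], [-0.999, 0.0, -0.053]]
force: [-0.0, -0.4, -2.6]
gripper_width: 0.0655
```

```bash
python3 -c "
from h import *
settle(10);sidecheck('s37');go(.631,.2842,.14,95);snap('wrist','w37');crop('s37',255,150,305,200,'c48');crop('w37',220,120,340,280,'c49')"
```

```text
off 237 102 k 5
tcp [0.6301 0.2909 0.1407] yaw 95.45 need cm [ 0.09 -0.67 -0.07] rot [ 0.003 -0.05  -0.008] F [ 1.2  0.3 -1.8] w 0.0654 t 28.95
c48 scale 12.0 off 255 150
c49 scale 3.75 off 220 120
```

Emit:
apply_moves(xyz=[[0.05,-0.65,0]], delta_rot=[[0,0,-0.005]], fingers=[0.765])

```text
time: 29.1
tcp_pos: [0.6304, 0.285, 0.1404]
tool_rot: [[-0.05, -0.091, 0.995], [-0.003, 0.996, 0.091], [-0.999, 0.002, -0.05]]
force: [-0.5, -1.6, -2.2]
gripper_width: 0.065
```

```bash
python3 -c "
from h import *
settle(8);go(.631,.2842,.14,95)"
```

```text
tcp [0.6305 0.2845 0.1404] yaw 95.16 need cm [ 0.05 -0.03 -0.04] rot [ 0.003 -0.05  -0.003] F [-0.2 -0.9 -1.7] w 0.0654 t 29.5
```

Emit:
apply_moves(xyz=[[0,0,-0.7],[0,0,-0.7]], delta_rot=[[0,0,0],[0,0,0]], fingers=[0.765,0.765])

```text
time: 29.7
tcp_pos: [0.6313, 0.2849, 0.127]
tool_rot: [[-0.048, -0.09, 0.995], [-0.002, 0.996, 0.09], [-0.999, 0.002, -0.048]]
force: [0.0, -0.1, -2.8]
gripper_width: 0.0652
```

```bash
python3 -c "
from h import *
settle(8);sidecheck('s38');go(.631,.2842,.12,95);snap('wrist','w38');crop('s38',255,150,305,200,'c50');crop('w38',220,120,340,280,'c51')"
```

```text
off 238 107 k 5
tcp [0.6314 0.2849 0.1279] yaw 95.17 need cm [-0.04 -0.07 -0.79] rot [ 0.002 -0.047 -0.003] F [ 0.5 -1.  -1.8] w 0.0653 t 30.15
c50 scale 12.0 off 255 150
c51 scale 3.75 off 220 120
```

Emit:
apply_moves(xyz=[[-0.08,-0.04,-0.5],[-0.03,0,-0.4]], delta_rot=[[0,0,0],[0,0,0]], fingers=[0.765,0.765])

```text
time: 30.4
tcp_pos: [0.631, 0.2847, 0.1197]
tool_rot: [[-0.045, -0.09, 0.995], [-0.002, 0.996, 0.09], [-0.999, 0.002, -0.045]]
force: [0.2, -0.3, -1.4]
gripper_width: 0.0653
```

```bash
python3 -c "
from h import *
settle(6);go(.631,.2842,.12,95)"
```

```text
tcp [0.631  0.2847 0.12  ] yaw 95.17 need cm [-0.   -0.05 -0.  ] rot [ 0.001 -0.045 -0.003] F [-0.  -0.2 -2.2] w 0.0652 t 30.7
```

Emit:
apply_moves(xyz=[[-0.03,0,-0.2]], delta_rot=[[0,0,0]], fingers=[0.765])

```text
time: 30.8
tcp_pos: [0.6311, 0.2848, 0.1186]
tool_rot: [[-0.044, -0.09, 0.995], [-0.001, 0.996, 0.09], [-0.999, 0.003, -0.044]]
force: [-0.4, 0.3, -1.4]
gripper_width: 0.0654
```

```bash
python3 -c "
from h import *
settle(4);go(.631,.2842,.12,95)"
```

```text
tcp [0.6307 0.2847 0.118 ] yaw 95.17 need cm [ 0.03 -0.05  0.2 ] rot [ 0.002 -0.045 -0.003] F [ 0.   0.3 -2.4] w 0.0654 t 31.0
```

Emit:
apply_moves(xyz=[[0,0,-0.05],[0,0,0.05],[0,0,0.05]], delta_rot=[[0,0,0],[0,0,0],[0,0,0]], fingers=[0.73,0.68,0.62])

```text
time: 31.3
tcp_pos: [0.6316, 0.2849, 0.1205]
tool_rot: [[-0.042, -0.09, 0.995], [-0.001, 0.996, 0.09], [-0.999, 0.003, -0.042]]
force: [-0.6, -0.0, -0.5]
gripper_width: 0.053
```

```bash
python3 -c "
from h import *
settle(4);sidecheck('s39');go(.631,.2842,.12,95);snap('wrist','w39');crop('s39',255,150,305,200,'c52');crop('w39',220,120,340,280,'c53')"
```

```text
off 238 110 k 5
tcp [0.6315 0.2849 0.1201] yaw 95.17 need cm [-0.05 -0.07 -0.01] rot [ 0.001 -0.042 -0.003] F [-0.8  0.1 -0.2] w 0.0533 t 31.55
c52 scale 12.0 off 255 150
c53 scale 3.75 off 220 120
```

Emit:
apply_moves(xyz=[[0,0,0.1],[0,0,0.1],[0,0,0.05]], delta_rot=[[0,0,0],[0,0,0],[0,0,0]], fingers=[0.55,0.5,0.45])

```text
time: 31.9
tcp_pos: [0.6318, 0.2856, 0.1236]
tool_rot: [[-0.041, -0.09, 0.995], [0.001, 0.996, 0.091], [-0.999, 0.004, -0.041]]
force: [-0.4, 0.6, -2.3]
gripper_width: 0.0391
```

Emit:
apply_moves(xyz=[[0,0,0.1],[0,0,0.1],[0,0,0.05],[0,0,0]], delta_rot=[[0,0,0],[0,0,0],[0,0,0],[0,0,0]], fingers=[0.4,0.35,0.3,0.28])

```text
time: 32.3
tcp_pos: [0.6312, 0.2854, 0.1247]
tool_rot: [[-0.043, -0.091, 0.995], [-0.0, 0.996, 0.091], [-0.999, 0.004, -0.043]]
force: [-0.1, 0.2, 0.7]
gripper_width: 0.0283
```

```bash
python3 -c "
from h import *
settle(4);sidecheck('s40');go(.631,.2842,.12,95);snap('wrist','w40');crop('s40',255,150,305,200,'c54');crop('w40',220,120,340,280,'c55')"
```

```text
off 237 108 k 5
tcp [0.6312 0.2855 0.1248] yaw 95.2 need cm [-0.02 -0.13 -0.48] rot [ 0.    -0.043 -0.004] F [-0.5 -0.  -0.9] w 0.0287 t 32.55
c54 scale 12.0 off 255 150
c55 scale 3.75 off 220 120
```

Emit:
apply_moves(xyz=[[0,0,0.6],[0,0,1.2],[0,0,2],[0,-0.7,2.5],[-0.2,-1.5,2]], delta_rot=[[0,0,0],[0,0,0],[0,0,0],[0,0,0],[0,0,0]], fingers=[0.28,0.28,0.28,0.28,0.28])

```text
time: 33.1
tcp_pos: [0.6253, 0.263, 0.2055]
tool_rot: [[-0.055, -0.093, 0.994], [-0.005, 0.996, 0.093], [-0.998, 0.0, -0.055]]
force: [0.8, -0.7, -2.4]
gripper_width: 0.0285
```

Emit:
apply_moves(xyz=[[-0.2,-2.2,1],[-0.3,-2.5,0],[-0.3,-2.5,0],[-0.3,-2.5,0],[-0.3,-2.5,0]], delta_rot=[[0,0,0],[0,0,0],[0,0,0],[0,0,0],[0,0,0]], fingers=[0.28,0.28,0.28,0.28,0.28])

```text
time: 33.6
tcp_pos: [0.6133, 0.1391, 0.2268]
tool_rot: [[-0.041, -0.097, 0.994], [-0.003, 0.995, 0.097], [-0.999, 0.001, -0.041]]
force: [0.5, -0.7, -2.5]
gripper_width: 0.0284
```

Emit:
apply_moves(xyz=[[-0.3,-2.2,0],[-0.3,-1.8,0],[-0.3,-1.2,0],[0,-0.6,0]], delta_rot=[[0,0,0],[0,0,0],[0,0,0],[0,0,0]], fingers=[0.28,0.28,0.28,0.28])

```text
time: 34.0
tcp_pos: [0.6039, 0.0755, 0.2313]
tool_rot: [[-0.037, -0.093, 0.995], [-0.004, 0.996, 0.093], [-0.999, -0.001, -0.037]]
force: [-1.1, -0.0, -2.8]
gripper_width: 0.0285
```

```bash
python3 -c "
from h import *
settle(8);go(.605,.055,.20,95.16);snap('wrist','w41')"
```

```text
tcp [0.604  0.0775 0.2301] yaw 95.48 need cm [ 0.1  -2.25 -3.01] rot [ 0.004 -0.038 -0.006] F [-0.2  0.6 -2.7] w 0.0286 t 34.4
```

Emit:
apply_moves(xyz=[[0,-0.8,-0.5],[0.05,-0.9,-1],[0.05,-0.5,-1],[0,0,-0.5]], delta_rot=[[0,0,0],[0,0,0],[0,0,0],[0,0,0]], fingers=[0.28,0.28,0.28,0.28])

```text
time: 34.85
tcp_pos: [0.6054, 0.0541, 0.1978]
tool_rot: [[-0.037, -0.097, 0.995], [-0.004, 0.995, 0.097], [-0.999, -0.001, -0.038]]
force: [-0.7, 0.5, -2.4]
gripper_width: 0.0282
```

```bash
python3 -c "
from h import *
settle(8);go(.605,.055,.18,95.16);snap('wrist','w42');sidecheck('s42');crop('w42',220,140,340,230,'c56')"
```

```text
tcp [0.6063 0.0555 0.2006] yaw 95.65 need cm [-0.13 -0.05 -2.06] rot [ 0.004 -0.034 -0.009] F [ 0.9  0.1 -2.5] w 0.0284 t 35.25
off 220 124 k 5
c56 scale 6.666666666666667 off 220 140
```

Emit:
apply_moves(xyz=[[0,0,0],[0,0,0]], delta_rot=[[0,0.017,-0.004],[0,0.017,-0.003]], fingers=[0.28,0.28])

```text
time: 35.55
tcp_pos: [0.6062, 0.0557, 0.2015]
tool_rot: [[-0.068, -0.091, 0.993], [-0.004, 0.996, 0.091], [-0.998, 0.002, -0.068]]
force: [-0.3, 0.1, -2.8]
gripper_width: 0.0282
```

```bash
python3 -c "
from h import *
settle(8);go(.605,.055,.18,95.16);snap('wrist','w43');sidecheck('s43');crop('w43',220,140,340,230,'c57')"
```

```text
tcp [0.606  0.0556 0.2012] yaw 95.25 need cm [-0.1  -0.06 -2.12] rot [ 0.004 -0.068 -0.002] F [ 0.1  0.6 -1.8] w 0.0281 t 35.95
off 220 124 k 5
c57 scale 6.666666666666667 off 220 140
```

```bash
python3 -c "
from h import *
d=load('w43');g=lambda u,v:(220+(u+.5)/6.667-.5,140+(v+.5)/6.667-.5)
print('pin1',rel(d,g(411,339),.053,5.25))
z=.2012-.1229+.005
print('back',rel(d,g(410,168),z,5.25),'L',rel(d,g(213,534),z,5.25),'R',rel(d,g(612,534),z,5.25),'in',rel(d,g(410,232),z-.005,5.25))
"
```

```text
pin1 (array([0.5905, 0.055 ]), 'rel x -0.0155 y 0.0008')
back (array([0.562 , 0.0521]), 'rel x -0.0441 y 0.0006') L (array([0.6146, 0.0296]), 'rel x 0.0062 y -0.0267') R (array([0.6096, 0.0846]), 'rel x 0.0062 y 0.0285') in (array([0.5711, 0.053 ]), 'rel x -0.0350 y 0.0006')
```

Emit:
apply_moves(xyz=[[0,0,-0.5],[-0.05,0,-0.6],[-0.05,0,-0.6]], delta_rot=[[0,0.001,0],[0,0.002,0],[0,0.002,0]], fingers=[0.28,0.28,0.28])

```text
time: 36.35
tcp_pos: [0.6054, 0.0556, 0.1843]
tool_rot: [[-0.07, -0.091, 0.993], [-0.004, 0.996, 0.091], [-0.998, 0.003, -0.07]]
force: [-0.3, -0.2, -1.6]
gripper_width: 0.0282
```

```bash
python3 -c "
from h import *
settle(8);go(.606,.0556,.176,95.16);snap('wrist','w44');crop('w44',220,140,340,230,'c58')"
```

```text
tcp [0.6057 0.0556 0.1853] yaw 95.25 need cm [ 0.03 -0.   -0.93] rot [ 0.004 -0.07  -0.002] F [-0.2 -0.5 -2.3] w 0.0284 t 36.75
c58 scale 6.666666666666667 off 220 140
```

```bash
python3 -c "
from h import *
d=load('w44');g=lambda u,v:(220+(u+.5)/6.667-.5,140+(v+.5)/6.667-.5)
print('pin1',rel(d,g(409,364),.053,5.25))
z=.1853-.1229+.005
print('back',rel(d,g(410,168),z,5.25),'L',rel(d,g(213,534),z,5.25),'R',rel(d,g(612,534),z,5.25))
"
```

```text
pin1 (array([0.5906, 0.0547]), 'rel x -0.0152 y 0.0005')
back (array([0.5615, 0.0521]), 'rel x -0.0444 y 0.0006') L (array([0.614 , 0.0296]), 'rel x 0.0059 y -0.0266') R (array([0.609 , 0.0846]), 'rel x 0.0059 y 0.0285')
```

Emit:
apply_moves(xyz=[[0,0,-0.5],[-0.03,0,-0.6]], delta_rot=[[0,0.001,0],[0,0.001,0]], fingers=[0.28,0.28])

```text
time: 37.0
tcp_pos: [0.6064, 0.0556, 0.1753]
tool_rot: [[-0.068, -0.091, 0.993], [-0.004, 0.996, 0.091], [-0.998, 0.002, -0.068]]
force: [0.2, 0.6, -2.4]
gripper_width: 0.0283
```

```bash
python3 -c "
from h import *
settle(8);go(.606,.0556,.157,95.16);snap('wrist','w45');crop('w45',220,140,340,230,'c59')"
```

```text
tcp [0.6062 0.0556 0.1755] yaw 95.25 need cm [-0.02  0.   -1.85] rot [ 0.004 -0.069 -0.002] F [-0.3  0.5 -2. ] w 0.0283 t 37.4
c59 scale 6.666666666666667 off 220 140
```

Emit:
apply_moves(xyz=[[-0.02,0.03,-0.4],[-0.03,0,-0.5]], delta_rot=[[0,0,0],[0,0,0]], fingers=[0.28,0.28])

```text
time: 37.65
tcp_pos: [0.6065, 0.0559, 0.1673]
tool_rot: [[-0.066, -0.092, 0.994], [-0.004, 0.996, 0.091], [-0.998, 0.002, -0.066]]
force: [0.2, -1.1, -3.5]
gripper_width: 0.0281
```

```bash
python3 -c "
from h import *
settle(5);go(.606,.0556,.157,95.16);snap('wrist','w46');crop('w46',220,140,340,230,'c60')"
```

```text
tcp [0.6061 0.0559 0.1671] yaw 95.25 need cm [-0.01 -0.03 -1.01] rot [ 0.004 -0.068 -0.002] F [ 0.1  0.2 -2.4] w 0.0284 t 37.9
c60 scale 6.666666666666667 off 220 140
```

Emit:
apply_moves(xyz=[[-0.02,0,-0.45],[-0.02,0,-0.3]], delta_rot=[[0,0,0],[0,0,0]], fingers=[0.28,0.28])

```text
time: 38.15
tcp_pos: [0.6064, 0.0558, 0.1602]
tool_rot: [[-0.065, -0.091, 0.994], [-0.004, 0.996, 0.091], [-0.998, 0.002, -0.065]]
force: [0.0, -0.3, -2.5]
gripper_width: 0.0283
```

```bash
python3 -c "
from h import *
settle(5);go(.606,.0556,.157,95.16);snap('wrist','w47');crop('w47',220,140,340,230,'c61')"
```

```text
tcp [0.6064 0.0559 0.1606] yaw 95.25 need cm [-0.04 -0.03 -0.36] rot [ 0.004 -0.065 -0.002] F [-1.2  0.7 -2.8] w 0.0285 t 38.4
c61 scale 6.666666666666667 off 220 140
```

Emit:
apply_moves(xyz=[[-0.03,0,-0.25]], delta_rot=[[0,0.002,0]], fingers=[0.28])

```text
time: 38.55
tcp_pos: [0.6066, 0.0559, 0.1588]
tool_rot: [[-0.066, -0.091, 0.994], [-0.004, 0.996, 0.091], [-0.998, 0.002, -0.066]]
force: [0.1, 0.5, -2.5]
gripper_width: 0.0284
```

```bash
python3 -c "
from h import *
settle(4);go(.606,.0556,.157,95.16)"
```

```text
tcp [0.6061 0.0559 0.158 ] yaw 95.25 need cm [-0.01 -0.03 -0.1 ] rot [ 0.004 -0.067 -0.002] F [-0.9 -0.1 -2.6] w 0.0286 t 38.75
```

Emit:
apply_moves(xyz=[[-0.02,0,-0.2]], delta_rot=[[0,0.001,0]], fingers=[0.28])

```text
time: 38.85
tcp_pos: [0.6062, 0.0559, 0.1565]
tool_rot: [[-0.067, -0.091, 0.994], [-0.004, 0.996, 0.091], [-0.998, 0.002, -0.067]]
force: [0.2, -0.0, 5.3]
gripper_width: 0.0283
```

```bash
python3 -c "
from h import *
settle(4);go(.606,.0556,.157,95.16)"
```

```text
tcp [0.6062 0.0559 0.1566] yaw 95.25 need cm [-0.02 -0.03  0.04] rot [ 0.004 -0.067 -0.002] F [0.4 0.  0.2] w 0.0282 t 39.05
```

Touchdown on the washer exactly as at the first pin; release the same way.

Emit:
apply_moves(xyz=[[0,0,-0.1],[0,0,-0.1],[0,0,-0.1],[0,0,-0.1]], delta_rot=[[0,0,0],[0,0,0],[0,0,0],[0,0,0]], fingers=[0.36,0.42,0.48,0.54])

```text
time: 39.45
tcp_pos: [0.6069, 0.056, 0.1538]
tool_rot: [[-0.065, -0.091, 0.994], [-0.004, 0.996, 0.091], [-0.998, 0.002, -0.065]]
force: [-0.0, -0.1, 5.3]
gripper_width: 0.0459
```

Emit:
apply_moves(xyz=[[0,0,-0.1],[0,0,-0.1],[0,0,-0.1],[0,0,0]], delta_rot=[[0,0,0],[0,0,0],[0,0,0],[0,0,0]], fingers=[0.6,0.66,0.71,0.74])

```text
time: 39.85
tcp_pos: [0.6061, 0.0558, 0.1489]
tool_rot: [[-0.068, -0.091, 0.994], [-0.004, 0.996, 0.091], [-0.998, 0.002, -0.068]]
force: [0.7, 0.0, -1.8]
gripper_width: 0.0632
```

```bash
python3 -c "
from h import *
settle(3);go(.606,.0556,.157,95.16);snap('wrist','w48');crop('w48',220,140,340,230,'c62')"
```

```text
tcp [0.6061 0.0558 0.1491] yaw 95.24 need cm [-0.01 -0.02  0.79] rot [ 0.004 -0.067 -0.002] F [ 0.1  0.5 -1.4] w 0.0633 t 40.0
c62 scale 6.666666666666667 off 220 140
```

Ring closed around pin 1 (arms tucked under the rim). Lift off.

Emit:
apply_moves(xyz=[[0,0,0],[0,0,0.5],[0,0,1],[0,0,1.5],[0,0,2]], delta_rot=[[0,0,0],[0,0,0],[0,0,0],[0,0,0],[0,0,0]], fingers=[0.76,0.765,0.765,0.765,0.765])

```text
time: 40.55
tcp_pos: [0.6037, 0.0559, 0.1979]
tool_rot: [[-0.075, -0.091, 0.993], [-0.004, 0.996, 0.091], [-0.997, 0.003, -0.075]]
force: [1.4, -1.4, -2.0]
gripper_width: 0.0654
```

Emit:
apply_moves(xyz=[[0,0,2],[0.5,-0.5,1.5],[1,-1.2,1],[1,-2,0.5],[0.5,-2.5,0]], delta_rot=[[0,0,0],[0,0,0],[0,0,0],[0,0,0],[0,0,0]], fingers=[0.765,0.765,0.765,0.765,0.765])

```text
time: 41.05
tcp_pos: [0.6357, -0.0037, 0.2608]
tool_rot: [[-0.062, -0.098, 0.993], [-0.003, 0.995, 0.098], [-0.998, 0.003, -0.062]]
force: [-0.6, -0.1, -2.3]
gripper_width: 0.0655
```

```bash
python3 -c "
from h import *
settle(8);go(.634,-.2278,.24,76.4);d=snap('wrist','w49');snap('top','t49');snap('side','s49');crop('t49',225,200,325,275,'c63');crop('s49',190,190,300,265,'c64')"
```

```text
tcp [ 0.6341 -0.0031  0.2584] yaw 95.56 need cm [-1.000e-02 -2.247e+01 -1.840e+00] rot [-0.008 -0.066 -0.334] F [ 1.   1.  -1.3] w 0.0652 t 41.45
c63 scale 8.0 off 225 200
c64 scale 7.2727272727272725 off 190 190
```

```bash
python3 -c "
from h import *
crop('w49',260,60,400,190,'c65')"
```

```text
c65 scale 4.615384615384615 off 260 60
```

Emit:
apply_moves(xyz=[[0,-1,0],[0,-2,0],[0,-2.5,0],[0,-2.5,0],[0,-2.5,0]], delta_rot=[[0,0,-0.03],[0,0,-0.04],[0,0,-0.04],[0,0,-0.04],[0,0,-0.04]], fingers=[0.765,0.765,0.765,0.765,0.765])

```text
time: 42.1
tcp_pos: [0.6333, -0.1121, 0.2584]
tool_rot: [[-0.066, 0.102, 0.993], [0.009, 0.995, -0.101], [-0.998, 0.002, -0.066]]
force: [-0.5, -0.4, -1.1]
gripper_width: 0.0654
```

Emit:
apply_moves(xyz=[[0,-2.5,0],[0,-2.5,0],[0,-2.2,0],[0,-1.5,0],[0,-0.8,0]], delta_rot=[[0,0,-0.04],[0,0,-0.04],[0,0,-0.03],[0,0,-0.02],[0,0,0]], fingers=[0.765,0.765,0.765,0.765,0.765])

```text
time: 42.6
tcp_pos: [0.6302, -0.2228, 0.2575]
tool_rot: [[-0.066, 0.252, 0.965], [0.015, 0.968, -0.252], [-0.998, -0.002, -0.067]]
force: [-0.1, -0.3, -1.4]
gripper_width: 0.0652
```

```bash
python3 -c "
from h import *
settle(14);go(.634,-.2278,.24,76.4);d=snap('wrist','w50');sidecheck('s50')"
```

```text
tcp [ 0.6309 -0.2195  0.2579] yaw 75.62 need cm [ 0.31 -0.83 -1.79] rot [-0.015 -0.065  0.014] F [ 0.3 -1.2 -1.4] w 0.0654 t 43.3
off 218 177 k 5
```

```bash
python3 -c "
from ov import *
s=status.sense();R=np.array(s['tool_rot']);p=np.array(s['tcp_pos'])
overlay('w50',p,R,(.051,0,.0035),'c66');overlay('w50',p,R,(.051,0,.0055),'c66b')
a=np.hstack([cv2.imread('pics/c66.png'),cv2.imread('pics/c66b.png')]);cv2.imwrite('pics/c66c.png',cv2.resize(a,(800,360)))
crop('w50',225,130,345,220,'c67')"
```

```text
c67 scale 6.666666666666667 off 225 130
```

Emit:
apply_moves(xyz=[[0.2,-0.4,0],[0.15,-0.45,-0.5],[0,0,-1],[0,0,-1],[0,0,-0.8]], delta_rot=[[0,0,0.007],[0,0,0.006],[0,0,0],[0,0,0],[0,0,0]], fingers=[0.765,0.765,0.765,0.765,0.765])

```text
time: 43.9
tcp_pos: [0.6357, -0.2309, 0.2244]
tool_rot: [[-0.062, 0.235, 0.97], [0.012, 0.972, -0.235], [-0.998, -0.003, -0.063]]
force: [0.6, 0.1, -2.0]
gripper_width: 0.0653
```

```bash
python3 -c "
from h import *
settle(10);go(.6345,-.2279,.20,76.4);d=snap('wrist','w51');sidecheck('s51');crop('w51',225,130,345,220,'c68')"
```

```text
tcp [ 0.6359 -0.2304  0.2262] yaw 76.42 need cm [-0.14  0.25 -2.62] rot [-0.012 -0.061 -0.   ] F [ 1.1 -0.4 -3.1] w 0.0654 t 44.4
off 221 198 k 5
c68 scale 6.666666666666667 off 225 130
```

Emit:
apply_moves(xyz=[[-0.05,0.25,0]], delta_rot=[[-0.01,0,0]], fingers=[0.765])

```text
time: 44.6
tcp_pos: [0.6353, -0.2284, 0.2258]
tool_rot: [[-0.061, 0.236, 0.97], [0.001, 0.972, -0.236], [-0.998, -0.013, -0.06]]
force: [-0.4, 0.3, -1.9]
gripper_width: 0.0657
```

```bash
python3 -c "
from h import *
settle(10);go(.6345,-.2279,.20,76.4);snap('side','s52');crop('s52',225,240,315,360,'c69')
d=load('s52');h=.0
# project expected pocket top edges
a=np.radians(76.4-90);ux=np.array([np.cos(a),np.sin(a),0]);uy=np.array([-np.sin(a),np.cos(a),0]);c=np.array([.6345,-.2279,0])
for sx in(-1,1):
  for sy in(-1,1):
    q=proj(d,[c+ux*.01*sx+uy*.025*sy+[0,0,.062]])[0]; print(sx,sy,((q-[225,240]+.5)*5).round(0))
"
```

```text
tcp [ 0.6353 -0.2279  0.2259] yaw 76.41 need cm [-0.08 -0.   -2.59] rot [-0.002 -0.061  0.   ] F [-0.5 -0.7 -1. ] w 0.0655 t 45.1
c69 scale 5.0 off 225 240
-1 -1 [181. 398.]
-1 1 [229. 300.]
1 -1 [236. 412.]
1 1 [282. 312.]
```

```bash
python3 -c "
from h import *
d=load('s52')
for X in ([.6345,-.2279,.111],[.6345,-.2279,.062],[.6345,-.2279,.175],[.6395,-.2279,.111]): print(((proj(d,[X])[0]-[225,240]+.5)*5).round(0))
"
```

```text
[231. 251.]
[233. 354.]
[230. 102.]
[246. 252.]
```

Emit:
apply_moves(xyz=[[-0.25,0,-0.3],[0,0,-1],[0,0,-1],[0,0,-1]], delta_rot=[[0,0,0],[0,0,0],[0,0,0],[0,0,0]], fingers=[0.765,0.765,0.765,0.765])

```text
time: 45.55
tcp_pos: [0.6332, -0.2285, 0.1921]
tool_rot: [[-0.058, 0.235, 0.97], [0.001, 0.972, -0.236], [-0.998, -0.013, -0.057]]
force: [-0.2, 0.9, -1.8]
gripper_width: 0.0656
```

```bash
python3 -c "
from h import *
settle(10);go(.633,-.2279,.12,76.4);snap('side','s53');crop('s53',225,240,315,360,'c70');snap('wrist','w53')"
```

```text
tcp [ 0.6338 -0.2287  0.1939] yaw 76.39 need cm [-0.08  0.08 -7.39] rot [ 0.    -0.057  0.001] F [-0.5 -0.2 -1.9] w 0.0655 t 46.05
c70 scale 5.0 off 225 240
```

Emit:
apply_moves(xyz=[[-0.1,0.08,-0.5],[0,0,-1],[0,0,-1],[0,0,-1],[0,0,-0.7]], delta_rot=[[0,0,0],[0,0,0],[0,0,0],[0,0,0],[0,0,0]], fingers=[0.765,0.765,0.765,0.765,0.765])

```text
time: 46.65
tcp_pos: [0.6329, -0.2278, 0.1491]
tool_rot: [[-0.055, 0.235, 0.97], [-0.001, 0.972, -0.236], [-0.998, -0.014, -0.054]]
force: [-0.2, 1.0, -1.9]
gripper_width: 0.0653
```

```bash
python3 -c "
from h import *
settle(8);go(.633,-.2279,.12,76.4);snap('side','s54');crop('s54',225,240,315,360,'c71')"
```

```text
tcp [ 0.634  -0.2284  0.1521] yaw 76.39 need cm [-0.1   0.05 -3.21] rot [ 0.002 -0.052  0.001] F [-0.2 -0.4 -2.4] w 0.0652 t 47.05
c71 scale 5.0 off 225 240
```

Tips are in the pocket. Continue down to seating.

Emit:
apply_moves(xyz=[[-0.1,0.05,-0.6],[-0.04,0,-0.8],[-0.04,0,-0.8]], delta_rot=[[0,0.002,0],[0,0.003,0],[0,0.003,0]], fingers=[0.765,0.765,0.765])

```text
time: 47.4
tcp_pos: [0.6334, -0.2285, 0.1313]
tool_rot: [[-0.056, 0.235, 0.97], [-0.004, 0.972, -0.236], [-0.998, -0.017, -0.053]]
force: [0.4, -0.3, -2.8]
gripper_width: 0.0653
```

```bash
python3 -c "
from h import *
settle(8);go(.633,-.2279,.12,76.4)"
```

```text
tcp [ 0.6336 -0.2285  0.1323] yaw 76.39 need cm [-0.06  0.06 -1.23] rot [ 0.005 -0.056  0.001] F [ 0.9  0.2 -1.6] w 0.0652 t 47.8
```

Emit:
apply_moves(xyz=[[-0.03,0,-0.5],[-0.03,0,-0.4]], delta_rot=[[0,0.001,0],[0,0.001,0]], fingers=[0.765,0.765])

```text
time: 48.0
tcp_pos: [0.6338, -0.229, 0.1244]
tool_rot: [[-0.055, 0.235, 0.97], [-0.006, 0.972, -0.236], [-0.998, -0.019, -0.052]]
force: [-0.1, 0.0, -1.6]
gripper_width: 0.0655
```

```bash
python3 -c "
from h import *
settle(8);go(.633,-.2279,.12,76.4);snap('side','s55');crop('s55',225,240,315,360,'c72')"
```

```text
tcp [ 0.6338 -0.229   0.1247] yaw 76.39 need cm [-0.08  0.11 -0.47] rot [ 0.006 -0.055  0.001] F [-0.4 -0.3 -1.5] w 0.065 t 48.4
c72 scale 5.0 off 225 240
```

Emit:
apply_moves(xyz=[[-0.05,0.05,-0.3]], delta_rot=[[0.006,0,0]], fingers=[0.765])

```text
time: 48.55
tcp_pos: [0.6337, -0.2285, 0.1224]
tool_rot: [[-0.054, 0.235, 0.97], [-0.0, 0.972, -0.235], [-0.999, -0.013, -0.052]]
force: [-0.4, -0.3, -2.1]
gripper_width: 0.0656
```

```bash
python3 -c "
from h import *
settle(5);go(.633,-.2279,.12,76.4)"
```

```text
tcp [ 0.6333 -0.2285  0.1218] yaw 76.39 need cm [-0.03  0.06 -0.18] rot [-0.    -0.055  0.001] F [ 0.4 -0.4 -0.3] w 0.0654 t 48.8
```

Emit:
apply_moves(xyz=[[-0.02,0,-0.25]], delta_rot=[[0,0,0]], fingers=[0.765])

```text
time: 48.9
tcp_pos: [0.6342, -0.2289, 0.1214]
tool_rot: [[-0.051, 0.235, 0.971], [-0.001, 0.972, -0.236], [-0.999, -0.013, -0.05]]
force: [-0.2, 0.9, 9.4]
gripper_width: 0.0651
```

```bash
python3 -c "
from h import *
settle(5);go(.633,-.2279,.12,76.4)"
```

```text
tcp [ 0.634  -0.2288  0.1215] yaw 76.39 need cm [-0.1   0.09 -0.15] rot [ 0.001 -0.052  0.001] F [-0.2  0.6  5.7] w 0.0656 t 49.15
```

Emit:
apply_moves(xyz=[[0,0,0.05],[0,0,0],[0,0,0],[0,0,0]], delta_rot=[[0,0,0],[0,0,0],[0,0,0],[0,0,0]], fingers=[0.79,0.82,0.9,1.0])

```text
time: 49.55
tcp_pos: [0.6331, -0.2287, 0.12]
tool_rot: [[-0.055, 0.235, 0.97], [-0.0, 0.972, -0.236], [-0.999, -0.013, -0.053]]
force: [0.0, -0.0, 0.2]
gripper_width: 0.0852
```

```bash
python3 -c "
from h import *
settle(6);go(.633,-.2279,.12,76.4);snap('side','s56');crop('s56',225,220,315,360,'c73');snap('wrist','w56')"
```

```text
tcp [ 0.6333 -0.2287  0.1205] yaw 76.39 need cm [-0.03  0.08 -0.05] rot [ 0.001 -0.054  0.001] F [-0.7  0.6 -0.4] w 0.0853 t 49.85
c73 scale 4.285714285714286 off 225 220
```

Emit:
apply_moves(xyz=[[0,0,0.8],[0,0,1.2],[0,0,1.5],[0,0,2],[0,0,2.5]], delta_rot=[[0,0,0],[0,0,0],[0,0,0],[0,0,0],[0,0,0]], fingers=[1,1,1,1,1])

```text
time: 50.45
tcp_pos: [0.631, -0.2276, 0.2016]
tool_rot: [[-0.06, 0.235, 0.97], [0.002, 0.972, -0.236], [-0.998, -0.012, -0.059]]
force: [-0.3, -0.5, -0.4]
gripper_width: 0.0855
```

Emit:
apply_moves(xyz=[[0,0,2.5],[0,0,3],[0,0,2],[-1,1,0],[-2,2,0]], delta_rot=[[0,-0.02,0],[0,-0.03,0],[0,-0.02,0],[0,0,0.1],[0,0,0.14]], fingers=[1,1,1,0.8,0.6])

```text
time: 50.95
tcp_pos: [0.6039, -0.2002, 0.291]
tool_rot: [[0.028, -0.008, 1.0], [-0.001, 1.0, 0.008], [-1.0, -0.001, 0.028]]
force: [0.6, 0.0, -0.4]
gripper_width: 0.059
```

```bash
python3 -c "
from h import *
settle(4);go(.4835,-.0907,.26,156);snap('side','s57');snap('top','t57');snap('wrist','w57');crop('s57',190,190,310,360,'c74')"
```

```text
tcp [ 0.6032 -0.199   0.291 ] yaw 90.19 need cm [-11.97  10.83  -3.1 ] rot [-0.015  0.024  1.149] F [ 0.7 -0.2 -0. ] w 0.0511 t 51.15
c74 scale 3.5294117647058822 off 190 190
```

```bash
python3 -c "
from h import *
crop('t57',225,200,325,275,'c75');crop('s57',195,190,295,265,'c76');crop('w57',390,50,540,190,'c77')"
```

```text
c75 scale 8.0 off 225 200
c76 scale 8.0 off 195 190
c77 scale 4.285714285714286 off 390 50
```

Emit:
apply_moves(xyz=[[0,4,0],[0,4.5,-1],[0,4.5,-1.5],[0,4.5,-2],[0,4,-2]], delta_rot=[[0,0.02,0],[0,0,0],[0,0,0],[0,0,0],[0,0,0]], fingers=[0.5,0.5,0.5,0.5,0.5])

```text
time: 51.8
tcp_pos: [0.6088, 0.0119, 0.2237]
tool_rot: [[0.012, 0.015, 1.0], [-0.004, 1.0, -0.015], [-1.0, -0.004, 0.012]]
force: [0.3, -1.4, -0.5]
gripper_width: 0.0428
```

```bash
python3 -c "
from h import *
settle(4);go(.4835,-.0907,.26,156);snap('wrist','w58')"
```

```text
tcp [0.608  0.011  0.2232] yaw 89.29 need cm [-12.45 -10.17   3.68] rot [-1.000e-03  1.100e-02  1.164e+00] F [ 0.3 -0.5 -0.5] w 0.0428 t 52.0
```

Emit:
apply_moves(xyz=[[0.5,1.8,-1.5],[0.5,1.8,-1.5],[0,0,-1.5],[0,0,-1.5]], delta_rot=[[0,0.01,0],[0,0,0],[0,0,0],[0,0,0]], fingers=[0.5,0.5,0.5,0.5])

```text
time: 52.45
tcp_pos: [0.6259, 0.0386, 0.1711]
tool_rot: [[0.017, 0.026, 1.0], [-0.008, 1.0, -0.026], [-1.0, -0.007, 0.017]]
force: [0.6, -0.1, 0.6]
gripper_width: 0.0429
```

```bash
python3 -c "
from h import *
settle(4);go(.4835,-.0907,.26,156);snap('wrist','w59');crop('w59',210,80,390,215,'c78')"
```

```text
tcp [0.6248 0.0389 0.1709] yaw 88.52 need cm [-14.13 -12.96   8.91] rot [-0.002  0.017  1.178] F [ 0.2 -0.5  0.1] w 0.0428 t 52.65
c78 scale 4.444444444444445 off 210 80
```

Emit:
apply_moves(xyz=[[0,0,2],[-1,-1,2],[-2,-2,1],[-2.5,-2.5,0],[-2.5,-2.5,0]], delta_rot=[[0,0.01,0.1],[0,0,0.15],[0,0,0.15],[0,0,0.15],[0,0,0.15]], fingers=[0.5,0.5,0.5,0.5,0.5])

```text
time: 53.2
tcp_pos: [0.548, -0.0435, 0.2298]
tool_rot: [[0.02, -0.629, 0.777], [-0.003, 0.777, 0.629], [-1.0, -0.015, 0.014]]
force: [0.1, 0.2, 0.8]
gripper_width: 0.0427
```

Emit:
apply_moves(xyz=[[-2.5,-2,-1],[-2,-2,-1],[-1,-1,-1],[0,0,0]], delta_rot=[[0,0,0.15],[0,0,0.15],[0,0,0.15],[0,0,0.1]], fingers=[0.5,0.5,0.5,0.5])

```text
time: 53.6
tcp_pos: [0.4916, -0.101, 0.2089]
tool_rot: [[0.035, -0.942, 0.334], [0.005, 0.335, 0.942], [-0.999, -0.031, 0.017]]
force: [0.3, 0.0, 0.0]
gripper_width: 0.043
```

```bash
python3 -c "
from h import *
settle(6);go(.4835,-.0905,.12,158);snap('wrist','w60')"
```

```text
tcp [ 0.4936 -0.0992  0.2092] yaw 160.27 need cm [-1.01  0.87 -8.92] rot [-0.005  0.036 -0.04 ] F [ 0.5  0.4 -0.4] w 0.0426 t 53.9
```

```bash
python3 -c "
from h import *
print(at(load('w60'),299,204,.08))"
```

```text
[ 0.48256516 -0.08936748  0.08      ]
```

Emit:
apply_moves(xyz=[[-1,0.8,-0.5],[0,0,-2],[0,0,-2],[0,0,-2]], delta_rot=[[-0.005,0.036,-0.02],[0,0,0],[0,0,0],[0,0,0]], fingers=[0.45,0.45,0.45,0.45])

```text
time: 54.35
tcp_pos: [0.4876, -0.0904, 0.1471]
tool_rot: [[0.007, -0.934, 0.357], [-0.003, 0.357, 0.934], [-1.0, -0.008, -0.0]]
force: [-1.2, 0.0, 0.6]
gripper_width: 0.0383
```

```bash
python3 -c "
from h import *
settle(6);go(.4835,-.0905,.05,158);snap('wrist','w61')"
```

```text
tcp [ 0.4876 -0.0909  0.1486] yaw 159.08 need cm [-0.41  0.04 -9.86] rot [ 0.003  0.008 -0.019] F [ 0.6 -0.2  0.2] w 0.038 t 54.65
```

Emit:
apply_moves(xyz=[[-0.5,0.1,-2],[0,0,-2],[0,0,-2],[0,0,-1.5]], delta_rot=[[0.003,0.012,-0.02],[0,0.003,0],[0,0.003,0],[0,0.003,0]], fingers=[0.45,0.45,0.45,0.45])

```text
time: 55.1
tcp_pos: [0.4891, -0.0921, 0.081]
tool_rot: [[0.004, -0.926, 0.377], [-0.006, 0.377, 0.926], [-1.0, -0.006, -0.004]]
force: [0.5, -1.6, -0.0]
gripper_width: 0.0383
```

```bash
python3 -c "
from h import *
settle(6);go(.4835,-.09,.05,158);snap('wrist','w62')"
```

```text
tcp [ 0.4895 -0.0923  0.0822] yaw 157.85 need cm [-0.6   0.23 -3.22] rot [0.006 0.005 0.003] F [-0.1 -0.2 -0.1] w 0.0382 t 55.4
```

Emit:
apply_moves(xyz=[[-0.6,0.2,0]], delta_rot=[[0.006,0.005,0]], fingers=[0.45])

```text
time: 55.55
tcp_pos: [0.4843, -0.0905, 0.0833]
tool_rot: [[0.002, -0.926, 0.377], [-0.001, 0.377, 0.926], [-1.0, -0.002, 0.0]]
force: [0.5, -0.1, -0.5]
gripper_width: 0.0382
```

```bash
python3 -c "
from h import *
settle(6);go(.4835,-.09,.05,158)"
```

```text
tcp [ 0.4837 -0.0903  0.0825] yaw 157.85 need cm [-0.02  0.03 -3.25] rot [0.    0.001 0.003] F [ 0.5 -0.7  0. ] w 0.0384 t 55.85
```

Emit:
apply_moves(xyz=[[0,0,-1],[0,0,-1],[0,0,-0.9]], delta_rot=[[0,0,0],[0,0.002,0],[0,0.002,0]], fingers=[0.45,0.45,0.45])

```text
time: 56.15
tcp_pos: [0.4848, -0.0907, 0.0527]
tool_rot: [[-0.001, -0.926, 0.377], [-0.001, 0.377, 0.926], [-1.0, 0.0, -0.002]]
force: [-0.3, 0.2, -0.2]
gripper_width: 0.0388
```

```bash
python3 -c "
from h import *
settle(6);go(.4835,-.09,.05,158);snap('wrist','w63');import numpy as np
p=np.array([.5076,-.0354])
for k in range(13):
    a=np.radians(246.3-8*k);b=a-np.radians(8);print(round(np.degrees(a)),(p+.06*np.array([np.cos(a),np.sin(a)])).round(4),(6*np.array([np.cos(b)-np.cos(a),np.sin(b)-np.sin(a)])).round(2))"
```

```text
tcp [ 0.4852 -0.0908  0.0541] yaw 157.85 need cm [-0.17  0.08 -0.41] rot [0.002 0.    0.003] F [-0.1  0.1 -0.1] w 0.0387 t 56.45
246 [ 0.4835 -0.0903] [-0.74  0.39]
238 [ 0.4761 -0.0864] [-0.68  0.49]
230 [ 0.4693 -0.0816] [-0.61  0.58]
222 [ 0.4632 -0.0758] [-0.52  0.66]
214 [ 0.458  -0.0692] [-0.42  0.72]
206 [ 0.4538 -0.062 ] [-0.32  0.77]
198 [ 0.4506 -0.0542] [-0.21  0.81]
190 [ 0.4486 -0.0461] [-0.09  0.83]
182 [ 0.4476 -0.0378] [0.02 0.84]
174 [ 0.4479 -0.0294] [0.14 0.83]
166 [ 0.4493 -0.0212] [0.25 0.8 ]
158 [ 0.4519 -0.0132] [0.36 0.75]
150 [ 0.4555 -0.0057] [0.46 0.7 ]
```

Emit:
apply_moves(xyz=[[0,0,-0.4],[0,0,0],[0,0,0]], delta_rot=[[0,0,0],[0,0,0],[0,0,0]], fingers=[0.45,0.27,0.27])

```text
time: 56.8
tcp_pos: [0.4864, -0.0912, 0.0512]
tool_rot: [[0.003, -0.926, 0.377], [-0.003, 0.377, 0.926], [-1.0, -0.004, -0.001]]
force: [-0.3, 0.8, 0.1]
gripper_width: 0.0229
```

```bash
python3 -c "
from h import *
go(.4835,-.0903,.05,157.9)"
```

```text
tcp [ 0.4864 -0.0912  0.0512] yaw 157.85 need cm [-0.29  0.09 -0.12] rot [0.003 0.003 0.001] F [-0.3  0.8  0.1] w 0.0229 t 56.8
```

Emit:
apply_moves(xyz=[[-0.74,0.39,0],[-0.74,0.39,0],[-0.68,0.49,0],[-0.61,0.58,0]], delta_rot=[[0,0,0],[0,0,-0.14],[0,0,-0.14],[0,0,-0.14]], fingers=[0.27,0.27,0.27,0.27])

```text
time: 57.2
tcp_pos: [0.4608, -0.0732, 0.0524]
tool_rot: [[0.009, -0.68, 0.733], [-0.007, 0.733, 0.68], [-1.0, -0.011, 0.002]]
force: [1.8, -0.9, -1.7]
gripper_width: 0.0232
```

```bash
python3 -c "
from h import *
settle(2)
go(.4693,-.0816,.05,142)"
```

```text
tcp [ 0.4599 -0.0726  0.0524] yaw 133.27 need cm [ 0.94 -0.9  -0.24] rot [0.006 0.008 0.152] F [-0.5  0.2 -0. ] w 0.0234 t 57.3
```

Emit:
apply_moves(xyz=[[-0.52,0.66,-0.05],[-0.42,0.72,-0.05],[-0.32,0.77,0],[-0.21,0.81,0]], delta_rot=[[0,0,-0.14],[0,0,-0.14],[0,0,-0.14],[0,0,-0.14]], fingers=[0.27,0.27,0.27,0.27])

```text
time: 57.7
tcp_pos: [0.4477, -0.0454, 0.0529]
tool_rot: [[0.008, -0.185, 0.983], [-0.017, 0.982, 0.185], [-1.0, -0.018, 0.005]]
force: [2.1, -1.4, -1.1]
gripper_width: 0.0235
```

```bash
python3 -c "
from h import *
settle(2)
go(.4476,-.0378,.05,92)"
```

```text
tcp [ 0.4472 -0.0444  0.0528] yaw 101.08 need cm [ 0.04  0.66 -0.28] rot [ 0.016  0.006 -0.158] F [ 0.   0.1 -0.2] w 0.0227 t 57.8
```

Emit:
apply_moves(xyz=[[-0.05,0.83,-0.1],[0.04,0.84,-0.1],[0.14,0.83,0]], delta_rot=[[0.01,0,-0.14],[0,0,-0.14],[0,0,-0.14]], fingers=[0.27,0.27,0.27])

```text
time: 58.1
tcp_pos: [0.4486, -0.0227, 0.052]
tool_rot: [[0.003, 0.225, 0.974], [-0.014, 0.974, -0.225], [-1.0, -0.013, 0.006]]
force: [0.3, -2.0, -1.3]
gripper_width: 0.023
```

```bash
python3 -c "
from h import *
settle(2)
go(.4519,-.0132,.05,68)"
```

```text
tcp [ 0.4486 -0.0216  0.0518] yaw 77.38 need cm [ 0.33  0.84 -0.18] rot [ 0.013  0.002 -0.164] F [-0.4 -1.   0.1] w 0.0232 t 58.2
```

Emit:
apply_moves(xyz=[[0.2,0.7,-0.05],[0.15,0.5,0]], delta_rot=[[0.01,0,-0.1],[0,0,-0.05]], fingers=[0.27,0.27])

```text
time: 58.4
tcp_pos: [0.4514, -0.0115, 0.0515]
tool_rot: [[-0.0, 0.354, 0.935], [-0.005, 0.935, -0.354], [-1.0, -0.005, 0.002]]
force: [0.0, -2.4, 0.4]
gripper_width: 0.0232
```

```bash
python3 -c "
from h import *
settle(1)
go(.4519,-.0132,.05,68)"
```

```text
tcp [ 0.4516 -0.0109  0.0514] yaw 69.22 need cm [ 0.03 -0.23 -0.14] rot [ 0.005  0.    -0.021] F [-0.9 -0.7  0.5] w 0.0231 t 58.45
```

Emit:
apply_moves(xyz=[[0.18,0.45,0]], delta_rot=[[0,0,-0.06]], fingers=[0.27])

```text
time: 58.55
tcp_pos: [0.453, -0.0074, 0.0514]
tool_rot: [[-0.001, 0.406, 0.914], [-0.006, 0.914, -0.406], [-1.0, -0.006, 0.002]]
force: [-0.0, -1.6, 1.2]
gripper_width: 0.0227
```

Emit:
apply_moves(xyz=[[0.15,0.3,0]], delta_rot=[[0,0,-0.03]], fingers=[0.27])

```text
time: 58.65
tcp_pos: [0.4536, -0.0068, 0.0514]
tool_rot: [[-0.004, 0.429, 0.903], [-0.012, 0.903, -0.429], [-1.0, -0.012, 0.002]]
force: [-3.3, -8.9, 2.7]
gripper_width: 0.0232
```

```bash
python3 -c "
from h import *
go(.4519,-.0132,.05,68)"
```

```text
tcp [ 0.4536 -0.0068  0.0514] yaw 64.57 need cm [-0.17 -0.64 -0.14] rot [ 0.012 -0.003  0.06 ] F [-3.3 -8.9  2.7] w 0.0232 t 58.65
```

Emit:
apply_moves(xyz=[[-0.1,-0.25,0],[0,0,0],[0,0,0],[0,0,0.5],[0,0,1]], delta_rot=[[0,0,0],[0,0,0],[0,0,0],[0,0,0],[0,0,0]], fingers=[0.27,0.4,0.4,0.4,0.4])

```text
time: 59.15
tcp_pos: [0.4506, -0.0092, 0.0652]
tool_rot: [[-0.008, 0.415, 0.91], [-0.008, 0.91, -0.415], [-1.0, -0.01, -0.004]]
force: [0.3, -0.3, -0.4]
gripper_width: 0.0341
```

Emit:
apply_moves(xyz=[[0,0,1.5],[0,0,2],[0,0,3],[0,0,4],[0,0,4]], delta_rot=[[0,0,0],[0,0,0],[0,0,0],[0,0,0],[0,0,0]], fingers=[0.4,0.4,0.4,0.4,0.4])

```text
time: 59.65
tcp_pos: [0.4465, -0.0077, 0.2132]
tool_rot: [[-0.016, 0.411, 0.912], [-0.004, 0.912, -0.411], [-1.0, -0.011, -0.013]]
force: [0.5, 0.4, 0.8]
gripper_width: 0.0342
```

Emit:
apply_moves(xyz=[[0,0,3],[-2,0,2],[-3,0,0],[-3,0,0],[0,0,0]], delta_rot=[[0,0,0],[0,0,0],[0,0,0],[0,0,0],[0,0,0]], fingers=[0.4,0.4,0.4,0.4,0.4])

```text
time: 60.15
tcp_pos: [0.3683, -0.0075, 0.2793]
tool_rot: [[0.006, 0.406, 0.914], [-0.007, 0.914, -0.406], [-1.0, -0.004, 0.009]]
force: [0.2, -0.3, 1.0]
gripper_width: 0.034
```

```bash
python3 -c "
from h import *
settle(3)
go(.40,-.0132,.25,68)
for c in ('top','side','wrist'): snap(c,c+'F')
crop('topF',220,150,420,350,'topFc')
"; ls pics | tail -5
```

```text
tcp [ 0.371  -0.0079  0.2776] yaw 66.05 need cm [ 2.9  -0.53 -2.76] rot [0.007 0.006 0.034] F [-0.3 -0.6  0.2] w 0.0345 t 60.3
topFc scale 3.0 off 220 150
wrist0.png
wristF.pkl
wristF.png
z.pkl
z.png
```

View pics/topF.png

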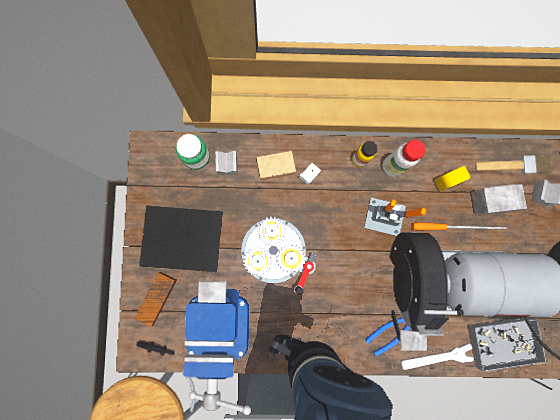

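View pics/sideF.png

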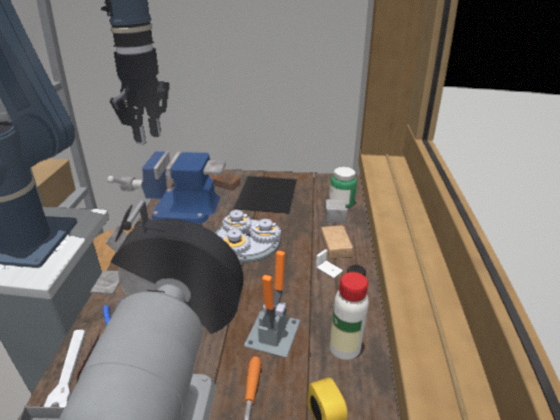

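View pics/wristF.png

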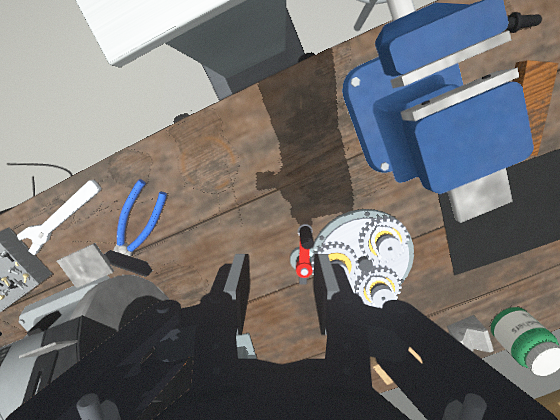

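View pics/topFc.png

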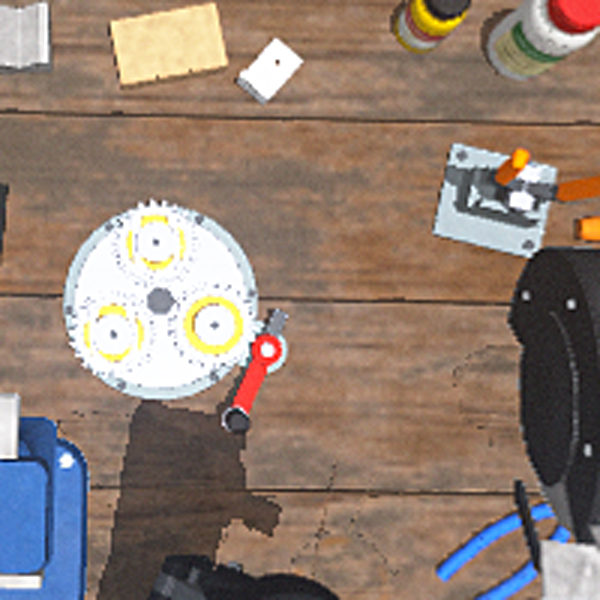

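```bash
python3 -c "
from h import *
d=load('topF'); p=at(d,220+237/3,150+416/3,.08); print(p, np.degrees(np.arctan2(p[1]+.0354,p[0]-.5076)))
"
```

```text
[ 0.45676395 -0.01102044  0.08      ] 154.37891187612513
```

The handle is at 154° by the picture. Fully open is closed minus 90°, about 156°, so it is on its stop.

```bash
python3 -c "
from cell import ticket; print(ticket.finish_job())"
```

```text
the job is handed in; nothing more can be done
None
```

The job is done and handed in at about 60 s of the 210 s allowed; the hand-in gave no verdict.

- **Clamping:** I turned the handle closed until it hit its stop at about 10 N, and it stayed closed until both rings were fitted and the pliers were back in their block.
- **Rings:** Only two rings were on the mat. I fitted them with the pliers onto pin1 and pin2; pin3 stays free and the mat is empty.
- **Finishing:** I stood the pliers back in their block, then turned the handle open until it hit its stop at about 9.5 N.

**Last checks:**
- The last top picture puts the open handle at 154°, against about 156° expected. That is within what I can measure from the picture.
- Earlier close-ups showed both rings flat on their washers. Their outer width was about 38.6 mm and the end gap 17–22 mm, which fits snapped closed in the groove. The last top and side pictures are too coarse to check that again.
- The same pictures show the pliers standing in the block and the bracket and sanding block on the bench behind the fixture, where they should be. The arm is clear of everything.
- No check failed.

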